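# Change the stones in a soaking pot with a press-and-turn lid

### The job

Change over the oil-stone soaking pot: press its safety lid down against the spring, turn it anticlockwise until it is free and lay it on the bench, handle up. Lay the dark soaked stone flat in the drip tray and every orange stone in the pot; those in the touching row can only be gripped once slid out endways, and the grey stones and the oil bottle stay where they are. Then put the lid back, press and turn it clockwise until it is caught under all three hooks.

Things in the scene. Friction and masses are not known exactly. Their poses are not given: they have to be found in the camera images.
- pot: Red soaking pot fixed on the bench, drained of oil. Origin: centre of its foot, z up. Inside diameter 140 mm, sieve floor at z = 10 mm, rim at 58 mm; one stone fits on another up to three high. Three steel hooks (outer radius 96 mm, inner 76, tops at z = 75.5 mm) stand round the rim at 0, 120 and 240 degrees from its x axis. A sprung black seal ring on the rim (top at 70.5 mm when free) lifts the lid.
- lid: Press-and-turn lid, 0.3 kg. Origin: centre of its underside, z up; x along the black bar handle (64 x 16 mm, z = 14.5 to 42 mm, gripped across its y). Plug radius 66 mm up to z = 6 mm, plate radius 75 mm from 6 to 12 mm with 3 ears (20 mm wide, reaching to radius 86 mm) at 0, 120, 240 degrees; all three fit any hook.
- ear0 (a point): The middle of the ear on the lid's x axis, 78 mm out, at lid z = 9 mm; a red dot is beside it. Lid origin above the pot's foot: 59.5 mm when locked (the ears spring up into the hooks); 55.5 mm or less lets the ears pass the 4 mm tooth at each hook's mouth (press with 9 to 20 N); 52 mm is hard down on the rim; 64.5 mm when it lies free on the seal.
- pocket0 (a point): Where the middle of an ear rests when locked, in the hook at 0 degrees: at the pot's x axis, 78 mm out, z = 68.5 mm. Unlock: press, then turn anticlockwise seen from above; the ears are out of the hooks from 25 degrees on, up to 95. Lock: ears between the hooks (25 to 95 degrees anticlockwise of a pocket), press, turn clockwise to the end stop some 3 degrees past the pocket, let it rise.
- pocket1 (a point): The same in the hook at 120 degrees.
- pocket2 (a point): The same in the hook at 240 degrees.
- soaked: Very dark red-brown, oil-soaked whetstone, 100 mm long (its x), 36 wide (y), 12 thick (z), 0.14 kg; origin: centre of its underside. It lies flat on the floor of the pot, under the lid, at any angle.
- tray: Shallow stainless drip tray fixed on the bench, 140 mm (its x) by 90 mm (y), walls 10 mm high and 2 mm thick, floor 2 mm thick. Origin: centre of its underside.
- stone_mat: Thin dark green mat, 270 mm (its x) by 230 mm, flush with the bench (z = 0). Up to five stones lie side by side on it in a row along its y axis in any order, long sides touching, ends in line, 36.3 mm from centre to centre, all pointing along its x, which points away from the robot. The bench is free beyond the row, so a stone can be pushed endways 75 mm that way.
- orange0: Orange whetstone, 100 mm long (its x), 36 wide (y), 12 thick (z), 0.14 kg; origin: centre of its underside. In the row, if present.
- orange1: The same.
- orange2: The same, but lying by itself between the drawing rest and the row, if present.
- grey0: Grey whetstone, 100 mm long (its x), 36 wide (y), 12 thick (z), 0.14 kg; origin: centre of its underside. In the row; it stays there.
- grey1: The same.
- grey2: The same.
- oil_bottle: White squeeze bottle, 30 x 50 x 84 mm, standing behind the pot: a bystander.
- plate_rest: Wooden drawing rest fixed at the front of the bench: an obstacle between x = 0.29 and 0.54, y = -0.06 and 0.165, up to 0.19 m high. The lid has room left of the pot (centre x 0.59 to 0.63, y 0.23 to 0.29). The lamp is swung away to the left: its arm hangs over y = 0.33 and beyond, 0.27 m and more above the bench, and is not to be touched.

How it is judged:
On the way, in this order (a step that is already met when the one before it is completed fails the run):
1. the lid is unlocked and risen off its hooks (z of lid in the frame of pot above 0.0632 m), for 0.1 s.
2. the lid lies on the bench beside the pot, handle up (height (world z) of lid below 0.015 m and angle between lid's own z axis and vertical below 0.1 rad and horizontal distance between lid and pot above 0.16 m), for 0.2 s.
3. the soaked stone lies flat in the drip tray and every orange stone lies in the pot (x of soaked in the frame of tray between -0.035 and 0.035 m and y of soaked in the frame of tray between -0.04 and 0.04 m and z of soaked in the frame of tray below 0.008 m and angle between soaked's own z axis and vertical below 0.12 rad and horizontal distance between each of orange0, orange1, orange2 and pot below 0.045 m and z of each of orange0, orange1, orange2 in the frame of pot below 0.045 m and linear speed of each of orange0, orange1, orange2 below 0.05 m/s), for 0.2 s.
At the end, for the whole second after the job is handed in: Every orange stone present is in the pot (within 45 mm of its axis, below the rim), the soaked stone lies flat in the drip tray, and the lid is locked: level, raised by its spring under the hooks (59.5 mm, within 2 to 3 mm), its ear within 9 mm of a pocket (all of step 3 and z of lid in the frame of pot between 0.057 and 0.0615 m and angle between lid's own z axis and vertical below 0.06 rad and (distance between ear0 and pocket0 below 0.009 m or distance between ear0 and pocket1 below 0.009 m or distance between ear0 and pocket2 below 0.009 m)); the robot touches nothing.
It fails at once if a grey stone is shifted by more than 15 mm (distance of any of grey0, grey1, grey2 from where it was at the start of the episode above 0.015 m).
It fails at once if the oil bottle is shifted by more than 30 mm (distance of oil_bottle from where it was at the start of the episode above 0.03 m).
Of orange0, orange1, orange2 only 2 to 3 are there at a start; the rules pass over those that are not, and their reading is None.
At some moment in a run one of orange2 may be knocked a few centimetres aside while the robot is not near it.
Once in a run the grip may slacken for a moment while it holds something.
It also fails if it takes over 210 s, if anything falls off the work surface, if the arm or the gripper's body presses on something with over 40 N, if the wrist force passes 120 N, or if a joint passes its speed limit or range.

### The arm

A 6-joint arm with a two-finger parallel gripper is mounted at the origin on a cart in front of the work surface, level with it; the furniture and walls round the work are solid. World frame = base frame: x ahead of the robot, y to its left, z up, the work surface at z = 0. Lengths are in m, angles in rad, forces in N, time in s.
With the tool pointing down it reaches from about 0.35 to 0.775 m from the base axis. Payload 7.3 kg.
Tool frame: the origin (TCP) lies at the very end of the fingers, on their centre line; the grasp point (between the pads) lies 19 mm behind it; z points along the fingers, y is the line along which they close (so a half turn about z gives the same grasp; the last joint's range is limited). The gripper opens to 92 mm and grips with 3 to 60 N. Pads are 19 mm wide; open, the fingers measure 130 mm over their backs; the gripper's body (75 mm by 190 mm) begins 47 mm behind the grasp point.
Start: joints at [0.626, 0.342, 1.524, -0, 1.275, -0.146], TCP at [0.376, 0.366, 0.227] pointing down, gripper open.
Joint ranges: [-2.53, 2.53], [-0.77, 2.02], [0.04, 2.7], [-1, 4.14], [0.28, 2.66], [-3.11, 3.11]. Speed limits (rad/s): [2.57, 2.57, 3.14, 3.14, 3.14, 3.14].

### API

Orientations are given as [roll, pitch, yaw] about the fixed x, y, z axes, in that order (R = Rz(yaw) Ry(pitch) Rx(roll)).
In Python, from cell import observe, read_camera, get_calibration, hand_in, search_frame gives the robot as it stands.
- The arm moves only by the tool step_arm, never from a script. Its argument "commands" is a list of rows, each an object with "translation": the shift along the tool's x, y, z in mm, a list of three; "roll": the turn about the tool's z in rad. In form: [{"translation": [x, y, z], "roll": roll}, ...]. A call has 1 to 20 rows; each row shifts and turns the commanded pose from where the row before left it, along the tool's axes as they then stand; what a row does not reach is not made up. A row lasts 1/12 s, in which the tool goes at most 41.7 mm and 7.16 degrees, less where a joint would pass 70% of its speed; a pose out of reach is approached as far as the arm can. A call is refused whole if a number of a shift passes 41.7 or a number of a turn 0.125, either way. A call with a gripper value outside its range is refused whole. "fingers" is the opening, from 0 (shut) to 1 (fully open), set as the call begins (left out, the last holds). The fingers move at their own pace and stop on an object; "grip_force" is the grip in N (left out, the last holds). Time passes only in rows, so rows that do not move let the fingers close. It gives the time, the measured TCP pose, the force, the opening and the grip force at its end, in the units of the state.
- observe(): the state, without advancing time (a new reading comes with each control period).
- read_camera(name): name is "side" or "top" or "wrist"; returns the picture (420x560x3 uint8, red, green, blue); there is no depth.
- get_calibration(name): a dict with "camera_matrix" (3x3 intrinsics, pixels), "world_from_camera" (4x4, takes a point from camera to world coordinates). Camera axes: x right, y up, looking along -z (the intrinsics and any distortion apply to the point x, -y, -z); pixel columns grow to the right and rows downward; lengths in m; the calibration is good to about 2 mm. A picture is of the moment at which its call begins: read the wrist's pose just before it. get_calibration takes no time and is no camera call; for the wrist camera it gives the pose at the moment of the call.
- hand_in(): hands the job in; it is judged then, once.
Trained networks look in the newest picture that a camera, given by its name, has taken for a name from the list of things; names that differ only in an ending like _2 or _b are one class to them, and where a whole thing is asked for, a point or a joint stands for the part that bears it (a point fixed in the world has none). Each returns a list of dicts, best first, with "confidence" (0 to 1); they miss things now and then, are a little off and sometimes report something else, mostly with a low value. They report only what shows in the picture. A call takes as long as a camera call.
- search_frame(camera, name): "at" ([x, y, z] in m, in world coordinates, good to about 4 mm: the middle of the surface that is visible of it).
The state is a dict: "time": time; "qpos": joint angles; "qvel": joint speeds; "joint_efforts": joint torques, N m; "tool_pos": TCP position; "tool_rot": TCP orientation; "contact_force": force on the tool from outside, world axes, zero at the start; "torque": the same for the moment, N m; "opening": finger opening in m; "grip_force": force on a finger pad.
Only numpy, scipy, OpenCV 4.12 (cv2) and the standard library are available. Lean on these libraries where they do the work, as an engineer would, in place of code of your own. Each camera call takes 0.05 s, during which the arm holds its last target. There are 200 camera calls.

## Working session

There is one attempt and no reset: what is moved stays moved. The work goes in short steps, Python scripts to look and compute and a tool call to move; the robot and the scene stay as the last step left them, time stands still between calls to the robot, and variables do not carry over. Pictures are saved under pics/ and viewed, at most 14 in all, crops included, and the job is handed in when it is done.

Besides the shell and the picture viewer there is one more tool, called as a command line: name --argument value ..., lists and objects as JSON in quotes. step_arm: Moves the arm, as the interface text tells. Its arguments: {"type":"object","properties":{"commands":{"type":"array"},"fingers":{"type":"number"},"grip_force":{"type":"number"}},"required":["commands"]}

```bash
mkdir -p pics; cat > h.py <<'E'
import numpy as np, cv2
from cell import *
def snap(cam,fn):
    im=read_camera(cam); cv2.imwrite('pics/'+fn,im[:,:,::-1]); return im
def ray(cam,u,v,z,cal=None):
    c=cal or get_calibration(cam); K=np.array(c['camera_matrix']);T=np.array(c['world_from_camera'])
    d=np.linalg.inv(K)@[u,v,1]; d=T[:3,:3]@[d[0],-d[1],-d[2]]; o=T[:3,3]
    return o+d*(z-o[2])/d[2]
def proj(cam,p,cal=None):
    c=cal or get_calibration(cam); K=np.array(c['camera_matrix']);T=np.array(c['world_from_camera'])
    q=np.linalg.inv(T)@[*p,1]; q=K@[q[0],-q[1],-q[2]]; return q[:2]/q[2]
E
python3 - <<'E'
from h import *
np.set_printoptions(precision=4,suppress=True)
print(observe())
for c in ['top','side']:
    snap(c,c+'0.png'); print(c,get_calibration(c))
    for n in ['pot','lid','ear0','pocket0','tray','stone_mat','orange0','grey0','oil_bottle']:
        print(n,[(np.round(r['at'],3).tolist(),round(r['confidence'],2)) for r in search_frame(c,n)][:5])
E
```

```text
{'time': 0.0, 'qpos': array([ 0.626 ,  0.3428,  1.525 , -0.    ,  1.2754, -0.146 ]), 'qvel': array([ 0.0001, -0.0007,  0.0008, -0.0015,  0.0008,  0.0004]), 'joint_efforts': array([ -0.0014, -43.1248, -24.4211,   0.0717,   0.0561,  -0.0001]), 'tool_pos': array([0.3758, 0.366 , 0.226 ]), 'tool_rot': array([-3.14  , -0.0002,  2.3428]), 'contact_force': array([-0.2505,  0.1829, -0.5659]), 'torque': array([-0.0376,  0.0107,  0.0152]), 'grip_force': 0.0, 'opening': 0.09163808788206616}
top {'camera_matrix': array([[491.5101,   0.    , 276.1922],
       [  0.    , 491.5101, 208.6033],
       [  0.    ,   0.    ,   1.    ]]), 'world_from_camera': array([[ 0.0435,  0.9777, -0.2053,  0.3704],
       [-0.999 ,  0.0437, -0.0035, -0.1118],
       [ 0.0055,  0.2052,  0.9787,  1.2068],
       [ 0.    ,  0.    ,  0.    ,  1.    ]])}
pot [([0.672, -0.13, 0.002], 0.74), ([0.585, 0.061, 0.041], 0.58)]
lid [([0.637, 0.079, 0.074], 0.56), ([0.539, -0.33, 0.014], 0.37)]
ear0 [([0.635, 0.084, 0.07], 0.7)]
pocket0 [([0.587, 0.062, 0.04], 0.58)]
tray [([0.67, -0.127, 0.003], 0.77)]
stone_mat [([0.495, -0.105
[... 374 characters left out ...]
.    ,   0.    ,   1.    ]]), 'world_from_camera': array([[ 0.998 ,  0.0468, -0.0414,  0.5613],
       [-0.0565,  0.3904, -0.9189, -1.0861],
       [-0.0268,  0.9195,  0.3923,  0.4948],
       [ 0.    ,  0.    ,  0.    ,  1.    ]])}
pot [([0.637, 0.022, 0.038], 0.78)]
lid [([0.638, 0.074, 0.07], 0.78)]
ear0 [([0.639, 0.068, 0.076], 0.69)]
pocket0 [([0.637, 0.023, 0.037], 0.85)]
tray [([0.678, -0.125, 0.004], 0.86)]
stone_mat [([0.522, -0.422, -0.0], 0.61)]
orange0 [([0.495, -0.12, 0.01], 0.96), ([0.54, -0.338, 0.013], 0.81), ([0.443, -0.4, 0.01], 0.67)]
grey0 [([0.572, -0.32, 0.016], 0.87), ([0.478, -0.38, 0.008], 0.7), ([0.508, -0.359, 0.012], 0.63)]
oil_bottle [([0.768, 0.19, 0.03], 0.56)]
```

View pics/top0.png

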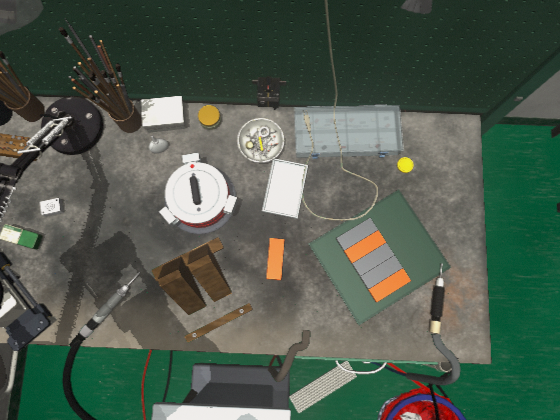

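View pics/side0.png

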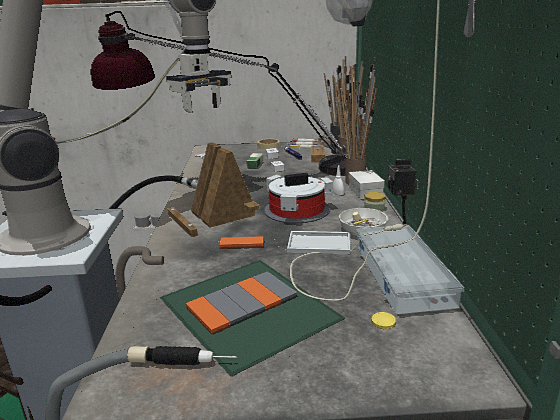

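The top view shows the locked lid at about (197,193) with its red dot at (193,166). The tray is at (285,188) and the lone orange stone at (275,258). The row around (374,261) reads grey, orange, grey, grey, orange from upper left to lower right. That makes three orange stones, and the side view agrees. Next I go above the pot.

step_arm --commands '[{"translation": [-32,-1,0],"roll": 0},{"translation": [-32,-1,0],"roll": 0},{"translation": [-32,-1,0],"roll": 0},{"translation": [-32,-1,0],"roll": 0},{"translation": [-32,-1,0],"roll": 0},{"translation": [-32,-1,0],"roll": 0},{"translation": [-32,-1,0],"roll": 0},{"translation": [-32,-1,0],"roll": 0},{"translation": [-32,-1,0],"roll": 0},{"translation": [-32,-1,0],"roll": 0},{"translation": [-32,-1,0],"roll": 0},{"translation": [-32,-1,0],"roll": 0},{"translation": [0,0,-30],"roll": 0},{"translation": [0,0,-30],"roll": 0},{"translation": [0,0,0],"roll": 0}]'

```text
time: 2.25
tool_pos: [0.6378, 0.082, 0.2927]
tool_rot: [3.134, 0.007, 2.342]
contact_force: [1.1, 0.0, 0.9]
opening: 0.0918
grip_force: 0.0
```

step_arm --commands '[{"translation": [0,0,0],"roll": 0.122},{"translation": [0,0,0],"roll": 0.122},{"translation": [0,0,0],"roll": 0.122},{"translation": [0,0,0],"roll": 0.122},{"translation": [0,0,0],"roll": 0.122},{"translation": [0,0,0],"roll": 0.122},{"translation": [0,0,0],"roll": 0.122},{"translation": [0,0,0],"roll": 0.122},{"translation": [0,0,0],"roll": 0.122},{"translation": [0,0,0],"roll": 0.122},{"translation": [0,0,0],"roll": 0.122},{"translation": [0,0,0],"roll": 0.122},{"translation": [0,0,0],"roll": 0.122},{"translation": [0,0,0],"roll": 0.122},{"translation": [0,0,0],"roll": 0.122},{"translation": [0,0,0],"roll": 0.122},{"translation": [0,0,0],"roll": 0.122},{"translation": [0,0,0],"roll": 0.122},{"translation": [0,0,0],"roll": 0}]'

```text
time: 3.83
tool_pos: [0.6354, 0.0828, 0.2867]
tool_rot: [3.142, -0.0, 0.143]
contact_force: [0.2, -0.1, 0.1]
opening: 0.0918
grip_force: 0.0
```

```bash
python3 - <<'E'
from h import *
np.set_printoptions(precision=4,suppress=True)
o=observe();print(o['time'],o['tool_pos'],o['tool_rot'],o['qpos'],o['contact_force'])
cal=get_calibration('wrist'); im=snap('wrist','w1.png');print(cal)
for n in ['lid','ear0','pocket0','pot']:
    print(n,[(np.round(r['at'],3).tolist(),round(r['confidence'],2)) for r in search_frame('wrist',n)][:5])
E
```

```text
3.8333 [0.6354 0.0828 0.2867] [ 3.1416 -0.0001  0.1426] [0.0101 0.5338 1.0566 0.     1.551  1.4383] [ 0.1977 -0.111   0.0876]
{'camera_matrix': array([[298.4375,   0.    , 280.061 ],
       [  0.    , 298.4375, 208.0249],
       [  0.    ,   0.    ,   1.    ]]), 'world_from_camera': array([[ 0.1419,  0.949 ,  0.2815,  0.7123],
       [-0.9899,  0.1357,  0.0415,  0.0936],
       [ 0.0012, -0.2846,  0.9587,  0.4444],
       [ 0.    ,  0.    ,  0.    ,  1.    ]])}
lid [([0.647, 0.081, 0.073], 0.87)]
ear0 [([0.644, 0.085, 0.074], 0.78)]
pocket0 [([0.683, 0.095, 0.072], 0.91)]
pot [([0.686, 0.101, 0.073], 0.78), ([0.646, 0.083, 0.07], 0.74)]
```

View pics/w1.png

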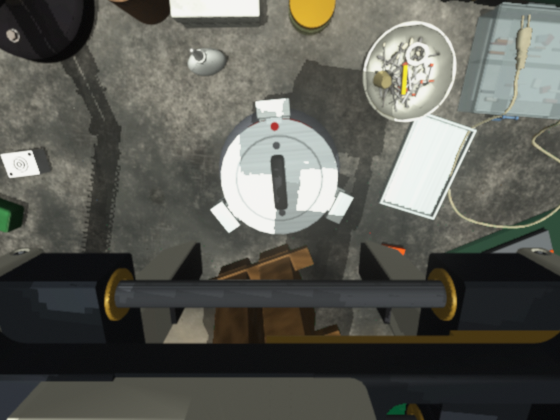

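The wrist view shows the lid plate centred near (280,177), the bar handle from (278,156) to (281,208) and the red dot at (275,127). The hooks are at (272,108), (340,206) and (226,217). I'll fit the plate circle and the handle axis.

```bash
cat >> h.py <<'E'
def rayN(uv,z,cal):
    return np.array([ray(None,u,v,z,cal)[:2] for u,v in uv])
def fitc(P):
    A=np.c_[2*P,np.ones(len(P))]; s=np.linalg.lstsq(A,(P**2).sum(1),rcond=None)[0]
    return s[:2],np.sqrt(s[2]+s[:2]@s[:2])
E
python3 - <<'E'
from h import *
np.set_printoptions(precision=4,suppress=True)
im=cv2.imread('pics/w1.png'); cal=get_calibration('wrist')
c=np.array([280,177.]); g=im.max(2).astype(float)
mn=im.min(2).astype(float)
# edges of white plate
E=[]
for a in np.arange(0,2*np.pi,.03):
    r=np.arange(45,72,.25); u=c[0]+r*np.cos(a); v=c[1]+r*np.sin(a)
    p=cv2.remap(mn.astype(np.float32),u.astype(np.float32)[None],v.astype(np.float32)[None],1)[0]
    d=p[8:]-p[:-8]; k=d.argmin()
    if d[k]<-60: E.append((u[k+4],v[k+4]))
P=rayN(E,0.0715,cal)
for i in range(4):
    cc,R=fitc(P); e=abs(np.linalg.norm(P-cc,axis=1)-R); P=P[e<max(.0015,1.5*np.median(e))]
print('circle',cc,R,len(P))
# handle: black pixels
m=((g<75)).astype(np.uint8); m[:130]=0;m[225:]=0;m[:,:255]=0;m[:,305:]=0
n,l,s,ce=cv2.connectedComponentsWithStats(m)
for i in range(1,n):
    if s[i,4]>20:
        ys,xs=np.where(l==i); Q=rayN(np.c_[xs,ys],0.1015,cal); mu=Q.mean(0); w,V=np.linalg.eigh(np.cov((Q-mu).T)); d=V[:,1]*np.sign(V[0,1]); t=(Q-mu)@d
        print(s[i],ce[i],mu,np.arctan2(d[1],d[0]),np.ptp(t),(mu+d*(t.max()+t.min())/2))
for uv,z in [((275,127),.0715),((272,108),.0755),((276,146),.0715),((282,212),.0715)]: 
    p=ray(None,*uv,z,cal); print(uv,p,np.linalg.norm(p[:2]-cc),np.arctan2(*(p[:2]-cc)[::-1]))
E
```

```text
circle [0.64   0.0844] 0.07415612901504029 162
[271 156  16  53 397] [279.3879 181.0554] [0.6437 0.0841] 0.2650991143247321 0.06289701939346075 [0.6423 0.0837]
(275, 127) [0.7028 0.0984 0.0715] 0.0642547440049518 0.21911250417720804
(272, 108) [0.7236 0.1049 0.0755] 0.0860652046744206 0.2404300660256079
(276, 146) [0.6806 0.0939 0.0715] 0.041711053650420396 0.2301129118146061
(282, 212) [0.5978 0.0739 0.0715] 0.043506368166669175 -2.8969477021602903
```

step_arm --commands '[{"translation": [0,0,0],"roll": -0.095},{"translation": [4.8,0,20],"roll": 0},{"translation": [0,0,32],"roll": 0},{"translation": [0,0,32],"roll": 0},{"translation": [0,0,32],"roll": 0},{"translation": [0,0,32],"roll": 0},{"translation": [0,0,30],"roll": 0},{"translation": [0,0,20],"roll": 0},{"translation": [0,0,10],"roll": 0},{"translation": [0,0,3],"roll": 0},{"translation": [0,0,0],"roll": 0},{"translation": [0,0,0],"roll": 0}]'

```text
time: 5.08
tool_pos: [0.6411, 0.0839, 0.0773]
tool_rot: [3.141, -0.003, 0.242]
contact_force: [-0.4, 0.2, 1.1]
opening: 0.0918
grip_force: 0.0
```

step_arm --commands '[{"translation": [0,0,0],"roll": 0},{"translation": [0,0,0],"roll": 0},{"translation": [0,0,0],"roll": 0},{"translation": [0,0,0],"roll": 0},{"translation": [0,0,0],"roll": 0},{"translation": [0,0,0],"roll": 0},{"translation": [0,0,0],"roll": 0},{"translation": [0,0,0],"roll": 0}]' --fingers 0 --grip_force 50

```text
time: 5.75
tool_pos: [0.6401, 0.0839, 0.0757]
tool_rot: [-3.142, 0.0, 0.242]
contact_force: [-0.5, 0.1, 0.3]
opening: 0.043
grip_force: 0.0
```

step_arm --commands '[{"translation": [0,0,0],"roll": 0},{"translation": [0,0,0],"roll": 0},{"translation": [0,0,0],"roll": 0},{"translation": [0,0,0],"roll": 0},{"translation": [0,0,0],"roll": 0},{"translation": [0,0,0],"roll": 0}]'

```text
time: 6.25
tool_pos: [0.6399, 0.0844, 0.0757]
tool_rot: [-3.141, 0.0, 0.241]
contact_force: [-0.4, 3.3, 0.6]
opening: 0.0158
grip_force: 50.0
```

step_arm --commands '[{"translation": [0,0,2],"roll": 0},{"translation": [0,0,2],"roll": 0},{"translation": [0,0,2],"roll": 0},{"translation": [0,0,0],"roll": 0},{"translation": [0,0,0],"roll": 0}]'

```text
time: 6.67
tool_pos: [0.6401, 0.0843, 0.0709]
tool_rot: [-3.141, -0.001, 0.242]
contact_force: [-4.5, 2.7, 9.7]
opening: 0.0157
grip_force: 50.0
```

step_arm --commands '[{"translation": [0,0,1.5],"roll": 0},{"translation": [0,0,0],"roll": -0.05},{"translation": [0,0,0],"roll": -0.08},{"translation": [0,0,0],"roll": -0.08},{"translation": [0,0,0],"roll": -0.08},{"translation": [0,0,0],"roll": -0.08},{"translation": [0,0,0],"roll": -0.08},{"translation": [0,0,0],"roll": -0.08},{"translation": [0,0,0],"roll": -0.08},{"translation": [0,0,0],"roll": -0.08},{"translation": [0,0,0],"roll": -0.08},{"translation": [0,0,0],"roll": -0.08},{"translation": [0,0,0],"roll": -0.05},{"translation": [0,0,0],"roll": 0}]'

```text
time: 7.83
tool_pos: [0.6415, 0.0835, 0.0702]
tool_rot: [3.138, -0.001, 1.144]
contact_force: [-1.3, 0.1, 9.9]
opening: 0.0159
grip_force: 50.0
```

step_arm --commands '[{"translation": [0,0,-3],"roll": 0},{"translation": [0,0,-5],"roll": 0},{"translation": [0,0,-5],"roll": 0},{"translation": [0,0,-5],"roll": 0},{"translation": [0,0,-5],"roll": 0},{"translation": [0,0,-5],"roll": 0},{"translation": [0,0,0],"roll": 0}]'

```text
time: 8.42
tool_pos: [0.6403, 0.0838, 0.0969]
tool_rot: [3.141, -0.0, 1.142]
contact_force: [1.5, -0.1, -3.5]
opening: 0.0154
grip_force: 50.0
```

step_arm --commands '[{"translation": [0,0,-15],"roll": 0},{"translation": [0,0,-15],"roll": 0},{"translation": [10,-7,0],"roll": 0},{"translation": [20,-14,0],"roll": 0},{"translation": [23,-16,0],"roll": 0},{"translation": [25,-17,0],"roll": 0},{"translation": [25,-17,0],"roll": 0},{"translation": [20,-14,0],"roll": 0},{"translation": [15,-11,0],"roll": 0},{"translation": [0,0,20],"roll": 0},{"translation": [0,0,25],"roll": 0},{"translation": [0,0,25],"roll": 0},{"translation": [0,0,20],"roll": 0},{"translation": [0,0,8],"roll": 0},{"translation": [0,0,4],"roll": 0},{"translation": [0,0,0],"roll": 0},{"translation": [0,0,0],"roll": 0}]'

```text
time: 9.83
tool_pos: [0.6108, 0.2497, 0.0252]
tool_rot: [3.14, -0.001, 1.142]
contact_force: [-0.3, -0.8, -3.3]
opening: 0.0155
grip_force: 50.0
```

step_arm --commands '[{"translation": [0,0,3],"roll": 0},{"translation": [0,0,3],"roll": 0},{"translation": [0,0,1.5],"roll": 0},{"translation": [0,0,0],"roll": 0},{"translation": [0,0,0],"roll": 0}]'

```text
time: 10.25
tool_pos: [0.6103, 0.2493, 0.0169]
tool_rot: [3.141, -0.0, 1.142]
contact_force: [0.5, -0.5, -2.6]
opening: 0.0155
grip_force: 50.0
```

step_arm --commands '[{"translation": [0,0,1],"roll": 0},{"translation": [0,0,0],"roll": 0},{"translation": [0,0,0],"roll": 0},{"translation": [0,0,0],"roll": 0},{"translation": [0,0,0],"roll": 0},{"translation": [0,0,0],"roll": 0}]' --fingers 0.55

```text
time: 10.75
tool_pos: [0.6103, 0.2494, 0.0159]
tool_rot: [3.141, -0.0, 1.142]
contact_force: [-0.6, -0.7, 0.8]
opening: 0.0487
grip_force: 0.0
```

step_arm --commands '[{"translation": [0,0,-20],"roll": 0},{"translation": [0,0,-35],"roll": 0},{"translation": [0,0,-35],"roll": 0},{"translation": [0,0,-35],"roll": 0},{"translation": [0,0,-35],"roll": 0},{"translation": [-14,10,-35],"roll": 0},{"translation": [-20,14,-35],"roll": 0},{"translation": [-25,18,-20],"roll": 0},{"translation": [-25,18,0],"roll": 0},{"translation": [-25,18,0],"roll": 0},{"translation": [-20,12,0],"roll": 0},{"translation": [-9,6,0],"roll": 0},{"translation": [0,0,0],"roll": 0}]'

```text
time: 11.83
tool_pos: [0.6403, 0.0821, 0.2648]
tool_rot: [3.141, 0.0, 1.139]
contact_force: [0.0, 0.5, 0.3]
opening: 0.0505
grip_force: 0.0
```

```bash
python3 - <<'E'
from h import *
np.set_printoptions(precision=4,suppress=True)
o=observe();print(o['time'],o['tool_pos'],o['tool_rot'],o['qpos'],o['contact_force'],o['opening'])
import pickle
cal=get_calibration('wrist'); im=snap('wrist','w2.png');pickle.dump(cal,open('w2.pkl','wb'))
for n in ['soaked','lid','pocket0','tray','orange2']:
    print(n,[(np.round(r['at'],3).tolist(),round(r['confidence'],2)) for r in search_frame('wrist',n)][:5])
E
```

```text
11.8333 [0.6403 0.0821 0.2648] [3.1414 0.0003 1.1386] [ 0.0091  0.5515  1.0844 -0.0003  1.5056  0.4414] [0.0193 0.4912 0.2844] 0.05046606630612874
soaked []
lid [([0.618, 0.249, 0.012], 0.77)]
pocket0 [([0.638, 0.09, 0.034], 0.56)]
tray [([0.62, -0.136, 0.004], 0.59), ([0.617, 0.246, 0.009], 0.42)]
orange2 [([0.499, -0.112, 0.01], 0.78), ([0.635, 0.092, 0.04], 0.37)]
```

View pics/w2.png

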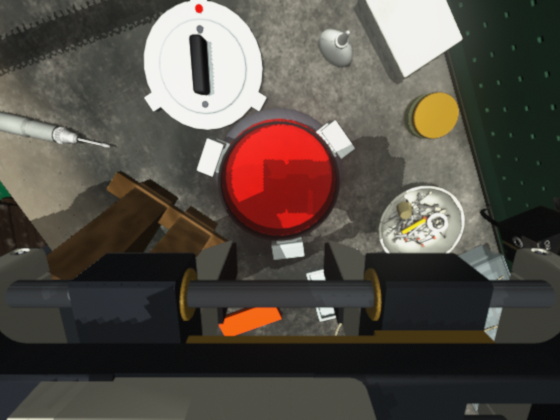

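The lid lies well at (202,65), handle up. The red pot's inside is centred near (280,178), with dark shapes inside it. I'll enhance that crop.

```bash
python3 - <<'E'
from h import *
im=cv2.imread('pics/w2.png')[110:245,212:350]
b=im.astype(float); print(b.reshape(-1,3).max(0))
r=np.clip(im[:,:,2].astype(float)*1.0,0,255).astype(np.uint8)
gb=np.clip((im[:,:,0].astype(float)+im[:,:,1])*3,0,255).astype(np.uint8)
o=np.hstack([cv2.resize(x,None,fx=2.8,fy=2.8,interpolation=cv2.INTER_CUBIC) for x in (r,gb)])
cv2.imwrite('pics/w2c.png',o)
E
```

```text
[241. 243. 244.]
```

View pics/w2c.png

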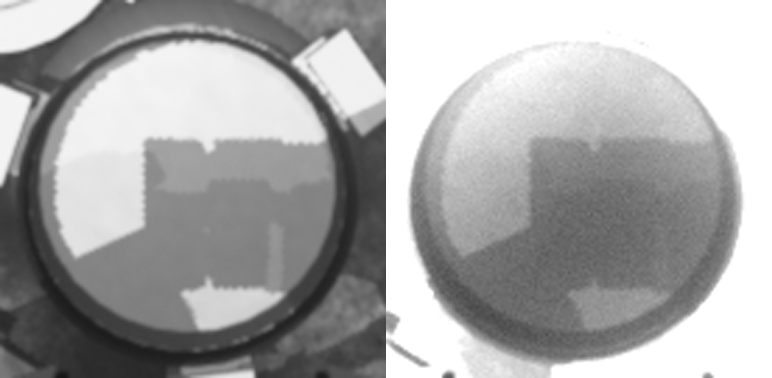

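The gripper's shadow hides the stone, so I shift aside and look again.

step_arm --commands '[{"translation": [-20,0,-10],"roll": 0},{"translation": [-30,0,-10],"roll": 0},{"translation": [-30,0,-10],"roll": 0},{"translation": [-20,0,0],"roll": 0},{"translation": [0,0,0],"roll": 0}]'

```text
time: 12.55
tool_pos: [0.5976, -0.0087, 0.2961]
tool_rot: [3.14, 0.001, 1.14]
contact_force: [0.4, 0.3, 0.7]
opening: 0.0506
grip_force: 0.0
```

```bash
python3 - <<'E'
from h import *
np.set_printoptions(precision=4,suppress=True)
import pickle
o=observe();print(o['time'],o['tool_pos'],o['tool_rot'])
cal=get_calibration('wrist'); im=snap('wrist','w3.png')[:,:,::-1];pickle.dump(cal,open('w3.pkl','wb'))
for n in ['soaked','orange2','tray']:
    print(n,[(np.round(r['at'],3).tolist(),round(r['confidence'],2)) for r in search_frame('wrist',n)][:5])
c=proj(None,(.640,.084,.02),cal).astype(int);print(c)
y0=max(0,c[1]-75);x0=c[0]-75
w=im[y0:c[1]+75,x0:c[0]+75]
rat=np.clip(w[:,:,1].astype(float)/(w[:,:,2]+1.)*255*2,0,255).astype(np.uint8)
o=np.hstack([cv2.resize(x,None,fx=2.6,fy=2.6,interpolation=cv2.INTER_CUBIC) for x in (w,cv2.cvtColor(rat,cv2.COLOR_GRAY2BGR))])
cv2.imwrite('pics/w3c.png',o); print(x0,y0,o.shape)
E
```

```text
12.55 [ 0.5976 -0.0087  0.2961] [3.1397 0.0007 1.1398]
soaked []
orange2 [([0.512, -0.112, 0.012], 0.92), ([0.523, -0.287, 0.012], 0.67)]
tray [([0.6, 0.207, 0.01], 0.7), ([0.681, -0.126, 0.002], 0.6)]
[278  99]
203 24 (390, 780, 3)
```

View pics/w3c.png

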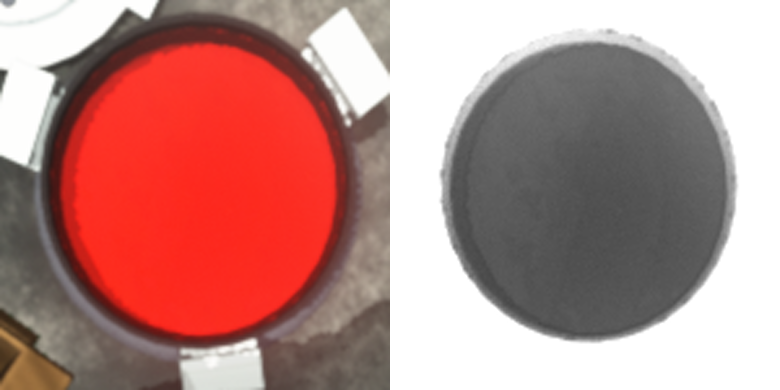

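```bash
python3 - <<'E'
from h import *
import pickle
np.set_printoptions(precision=4,suppress=True)
cal=pickle.load(open('w3.pkl','rb')); im=cv2.imread('pics/w3.png')
m=((im[:,:,2]>200)&(im[:,:,1]<90)&(im[:,:,0]<90)).astype(np.uint8)
n,l,s,ce=cv2.connectedComponentsWithStats(m); i=1+s[1:,4].argmax(); print(s[i],ce[i])
cn=max(cv2.findContours((l==i).astype(np.uint8),0,1)[0],key=len)[:,0,:]
for z in (.01,.03,.058,.07): print(z,fitc(rayN(cn,z,cal)))
print([np.percentile(im[l==i][:,k],[1,25,50,75,99]) for k in range(3)])
t=get_calibration('top');a=snap('top','top1.png')[:,:,::-1]; c=proj(None,(.64,.084,.03),t).astype(int)
w=a[c[1]-50:c[1]+50,c[0]-50:c[0]+50]
im2=cv2.imread('pics/w3.png')[24:174,203:353]
st=lambda x,f:cv2.resize(cv2.normalize(np.clip(cv2.GaussianBlur(x.astype(float),(0,0),1),0,80),None,0,255,32).astype(np.uint8),None,fx=f,fy=f)
gg=im2[:,:,1]; 
cv2.imwrite('pics/w3g.png',np.hstack([cv2.cvtColor(st(gg,2.6),8),cv2.resize(w,(390,390),interpolation=2)]))
E
```

```text
[ 228   41  104  112 9052] [280.1193  96.4411]
0.01 (array([0.6423, 0.0847]), np.float64(0.07212977382096236))
0.03 (array([0.6418, 0.0836]), np.float64(0.06887952544032466))
0.058 (array([0.641 , 0.0822]), np.float64(0.06432917770743299))
0.07 (array([0.6407, 0.0815]), np.float64(0.06237902867905398))
[array([26., 31., 34., 39., 46.]), array([33., 42., 45., 49., 56.]), array([203., 252., 253., 254., 254.])]
```

View pics/w3g.png

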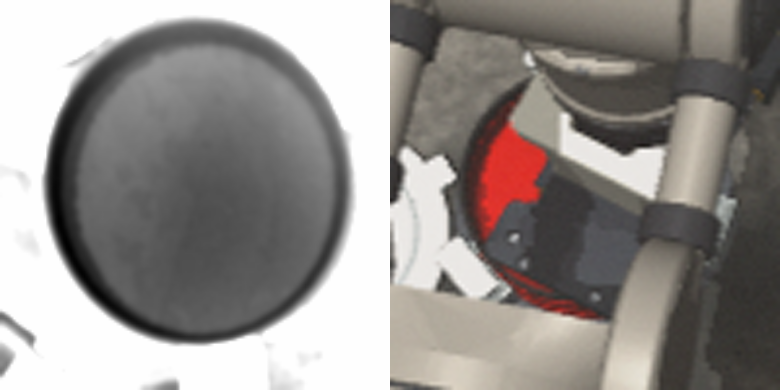

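```bash
python3 - <<'E'
from h import *
import pickle
np.set_printoptions(linewidth=200)
c3=pickle.load(open('w3.pkl','rb'));c2=pickle.load(open('w2.pkl','rb'))
for f,c in (('w3',c3),('w2',c2)):
    im=cv2.GaussianBlur(cv2.imread(f'pics/{f}.png'),(0,0),.8)
    for k in (2,1):
        print(f,'RG'[2-k])
        for x in np.arange(.066,-.067,-.012):
            print([int(im[int(round(q[1])),int(round(q[0])),k]) if abs(x)**2+y*y<.067**2 else 0 for y in np.arange(.066,-.067,-.012) for q in [proj(None,(.64+x,.084+y,.012),c)]])
# dark red-brown anywhere in the first top/side pictures
for f in ('top0','side0','w3'):
    im=cv2.imread(f'pics/{f}.png').astype(int); b,g,r=im[:,:,0],im[:,:,1],im[:,:,2]
    m=((r>20)&(r<110)&(g*2<r)&(b*2<r)).astype(np.uint8); n,l,s,ce=cv2.connectedComponentsWithStats(m)
    print(f,[(s[i].tolist(),np.median(im[l==i],0)) for i in range(1,n) if s[i,4]>40])
E
```

```text
w3 R
[0, 0, 0, 0, 0, 252, 252, 0, 0, 0, 0, 0]
[0, 0, 0, 252, 252, 252, 252, 252, 252, 0, 0, 0]
[0, 0, 253, 253, 253, 253, 252, 252, 252, 252, 0, 0]
[0, 253, 252, 253, 253, 253, 253, 253, 253, 252, 252, 0]
[0, 253, 254, 253, 253, 253, 253, 253, 253, 252, 253, 0]
[254, 254, 254, 254, 254, 253, 253, 253, 253, 253, 253, 252]
[254, 253, 254, 254, 253, 254, 253, 253, 253, 253, 253, 252]
[0, 254, 254, 254, 254, 254, 254, 254, 253, 253, 252, 0]
[0, 254, 254, 254, 254, 254, 254, 254, 253, 253, 253, 0]
[0, 0, 254, 254, 254, 254, 254, 254, 254, 253, 0, 0]
[0, 0, 0, 254, 254, 254, 254, 254, 254, 0, 0, 0]
[0, 0, 0, 0, 0, 236, 234, 0, 0, 0, 0, 0]
w3 G
[0, 0, 0, 0, 0, 53, 52, 0, 0, 0, 0, 0]
[0, 0, 0, 52, 50, 50, 48, 48, 47, 0, 0, 0]
[0, 0, 53, 49, 47, 46, 45, 45, 44, 44, 0, 0]
[0, 54, 50, 48, 46, 44, 42, 43, 41, 42, 44, 0]
[0, 53, 50, 47, 44, 43, 41, 41, 41, 42, 43, 0]
[56, 54, 51, 47, 43, 41, 40, 40, 41, 42, 43, 44]
[54, 53, 50, 46, 44, 42, 40, 40, 40, 41, 43, 45]
[0, 51, 49, 47, 44, 43, 41, 39, 40, 41, 42, 0]
[0, 51, 50, 47, 44, 43, 43, 42, 41, 42, 43, 0]
[0, 0, 48, 48, 46, 45, 42, 42, 43, 42, 0,
[... 945 characters left out ...]
 21, 0]
[45, 43, 40, 37, 26, 24, 22, 20, 19, 20, 21, 29]
[42, 43, 40, 35, 26, 24, 20, 20, 19, 20, 21, 28]
[0, 44, 40, 37, 32, 23, 21, 20, 19, 20, 27, 0]
[0, 44, 40, 36, 33, 30, 28, 20, 19, 20, 20, 0]
[0, 0, 40, 35, 34, 30, 29, 20, 19, 20, 0, 0]
[0, 0, 0, 36, 33, 31, 29, 21, 20, 0, 0, 0]
[0, 0, 0, 0, 0, 29, 28, 0, 0, 0, 0, 0]
top0 []
side0 [([43, 0, 38, 4, 128], array([ 28.5,  39. , 101. ])), ([91, 48, 55, 42, 837], array([13.,  7., 36.])), ([269, 191, 56, 27, 729], array([23., 24., 99.])), ([221, 246, 42, 3, 59], array([20., 34., 80.])), ([187, 306, 24, 24, 55], array([24., 43., 97.]))]
w3 [([222, 35, 90, 121, 776], array([30., 32., 87.])), ([310, 90, 27, 56, 76], array([38. , 41. , 99.5]))]
```

step_arm --commands '[{"translation": [-27,12,0],"roll": 0},{"translation": [-27,12,0],"roll": 0},{"translation": [-27,12,0],"roll": 0},{"translation": [-27,12,0],"roll": 0},{"translation": [-27,12,0],"roll": 0},{"translation": [-27,12,0],"roll": 0},{"translation": [-27,12,0],"roll": 0},{"translation": [0,0,0],"roll": 0}]'

```text
time: 13.47
tool_pos: [0.5961, -0.2175, 0.2936]
tool_rot: [-3.141, 0.002, 1.138]
contact_force: [0.3, 0.2, 1.0]
opening: 0.0504
grip_force: 0.0
```

```bash
python3 - <<'E'
from h import *
np.set_printoptions(precision=4,suppress=True)
print(observe()['tool_pos'])
O=[]
for cam in ('top','side'):
    a=snap(cam,cam+'2.png')[:,:,::-1]
    for n in ('soaked','lid','orange2'): print(cam,n,[(np.round(r['at'],3).tolist(),round(r['confidence'],2)) for r in search_frame(cam,n)][:5])
    c=proj(cam,(.64,.084,.05)).astype(int); print(c)
    O.append(cv2.resize(a[c[1]-50:c[1]+50,c[0]-50:c[0]+50],(390,390),interpolation=2))
cv2.imwrite('pics/ts.png',np.hstack(O))
E
```

```text
[ 0.5961 -0.2175  0.2936]
top soaked [([0.606, 0.243, 0.013], 0.49)]
top lid [([0.607, 0.242, 0.013], 0.82), ([0.442, -0.384, 0.01], 0.47)]
top orange2 [([0.547, -0.342, 0.012], 0.96), ([0.441, -0.387, 0.016], 0.81)]
[197 194]
side soaked [([0.639, 0.045, 0.048], 0.25)]
side lid [([0.551, 0.247, 0.009], 0.68)]
side orange2 [([0.494, -0.12, 0.008], 0.86), ([0.54, -0.338, 0.01], 0.68), ([0.448, -0.401, 0.01], 0.6)]
[296 192]
```

View pics/ts.png

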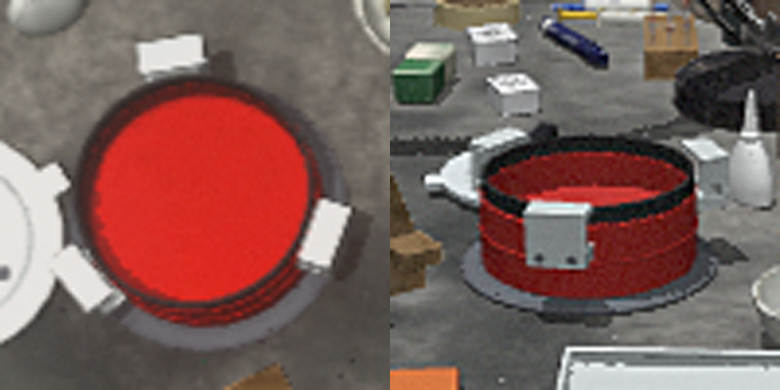

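The pot shows only a bright red floor in both views. I'll measure that floor's height from its radius and centre, since the stone could be below what is seen.

```bash
python3 - <<'E'
from h import *
np.set_printoptions(precision=4,suppress=True)
cal=get_calibration('top')
im=cv2.imread('pics/top2.png'); 
m=((im[:,:,2]>190)&(im[:,:,1]<90)).astype(np.uint8)
n,l,s,ce=cv2.connectedComponentsWithStats(m)
c=proj(None,(.64,.084,.02),cal).astype(int); i=l[c[1],c[0]]; print(s[i])
cn=max(cv2.findContours((l==i).astype(np.uint8),0,1)[0],key=len)[:,0,:]
for z in (.0,.01,.022,.035,.05): print(z,fitc(rayN(cn,z,cal)))
# side: visible bright disc back edge
cs=get_calibration('side'); im=cv2.imread('pics/side2.png')
m=((im[:,:,2]>190)&(im[:,:,1]<100)).astype(np.uint8); n,l,s,ce=cv2.connectedComponentsWithStats(m)
for k in range(1,n):
    if s[k,4]>30: print(s[k],ce[k])
for z in (0.01,.022,.035): print(z,[proj(None,(.64+.07*np.cos(a),.084+.07*np.sin(a),z),cs).round(1) for a in (np.pi/2,0,np.pi)], 'rim front',proj(None,(.64,.084-.07,.0705),cs))
E
```

```text
[ 172  169   54   52 2143]
0.0 (array([0.6523, 0.0905]), np.float64(0.06560233121366484))
0.01 (array([0.65  , 0.0888]), np.float64(0.06505871979712426))
0.022 (array([0.6472, 0.0868]), np.float64(0.06440638609727525))
0.035 (array([0.6441, 0.0846]), np.float64(0.06369969125577317))
0.05 (array([0.6406, 0.0821]), np.float64(0.06288427413096888))
[281 190  32   4  91] [297.8901 191.4066]
0.01 [array([295.2, 196.7]), array([322.7, 204.9]), array([271.3, 207.2])] rim front [298.6958 194.4459]
0.022 [array([295.1, 192.8]), array([322.7, 200.8]), array([271.1, 203.1])] rim front [298.6958 194.4459]
0.035 [array([295.1, 188.5]), array([322.7, 196.3]), array([270.9, 198.7])] rim front [298.6958 194.4459]
```

step_arm --commands '[{"translation": [29,-8.5,0],"roll": 0},{"translation": [29,-8.5,0],"roll": 0},{"translation": [29,-8.5,0],"roll": 0},{"translation": [29,-8.5,0],"roll": 0},{"translation": [29,-8.5,0],"roll": 0},{"translation": [29,-8.5,0],"roll": 0},{"translation": [29,-8.5,0],"roll": 0},{"translation": [29,-8.5,0],"roll": 0},{"translation": [29,-8.5,0],"roll": 0},{"translation": [32,-8.5,0],"roll": 0},{"translation": [0,0,38],"roll": 0},{"translation": [0,0,38],"roll": 0},{"translation": [0,0,38],"roll": 0},{"translation": [0,0,38],"roll": 0},{"translation": [0,0,38],"roll": 0},{"translation": [0,0,30],"roll": 0},{"translation": [0,0,20],"roll": 0},{"translation": [0,0,6],"roll": 0},{"translation": [0,0,0],"roll": 0}]' --fingers 0 --grip_force 10

```text
time: 15.45
tool_pos: [0.6397, 0.0891, 0.0474]
tool_rot: [-3.139, 0.001, 1.143]
contact_force: [0.7, -0.8, 0.9]
opening: 0.0002
grip_force: 0.0
```

step_arm --commands '[{"translation": [0,0,3],"roll": 0},{"translation": [0,0,3],"roll": 0},{"translation": [0,0,3],"roll": 0},{"translation": [0,0,0],"roll": 0}]'

```text
time: 15.78
tool_pos: [0.6411, 0.0885, 0.0405]
tool_rot: [3.141, -0.001, 1.142]
contact_force: [0.3, 0.4, -0.5]
opening: 0.0004
grip_force: 0.0
```

step_arm --commands '[{"translation": [0,0,2],"roll": 0},{"translation": [0,0,2],"roll": 0},{"translation": [0,0,0],"roll": 0}]'

```text
time: 16.03
tool_pos: [0.6406, 0.0885, 0.0357]
tool_rot: [-3.141, 0.0, 1.142]
contact_force: [0.7, -1.1, -0.2]
opening: 0.0001
grip_force: 0.0
```

step_arm --commands '[{"translation": [0,0,2],"roll": 0},{"translation": [0,0,2],"roll": 0},{"translation": [0,0,0],"roll": 0}]'

```text
time: 16.28
tool_pos: [0.6405, 0.0885, 0.0314]
tool_rot: [-3.141, 0.0, 1.142]
contact_force: [0.5, -0.2, -0.2]
opening: 0.0007
grip_force: 0.0
```

step_arm --commands '[{"translation": [0,0,2],"roll": 0},{"translation": [0,0,2],"roll": 0},{"translation": [0,0,0],"roll": 0}]'

```text
time: 16.53
tool_pos: [0.6405, 0.0885, 0.0274]
tool_rot: [-3.141, 0.0, 1.142]
contact_force: [-1.1, -0.7, -0.7]
opening: 0.0005
grip_force: 0.0
```

step_arm --commands '[{"translation": [0,0,2],"roll": 0},{"translation": [0,0,2],"roll": 0},{"translation": [0,0,0],"roll": 0}]'

```text
time: 16.78
tool_pos: [0.6405, 0.0885, 0.0234]
tool_rot: [-3.141, 0.0, 1.142]
contact_force: [-0.3, 0.8, 0.0]
opening: 0.0007
grip_force: 0.0
```

step_arm --commands '[{"translation": [0,0,2],"roll": 0},{"translation": [0,0,1],"roll": 0},{"translation": [0,0,0],"roll": 0}]'

```text
time: 17.03
tool_pos: [0.641, 0.0885, 0.0223]
tool_rot: [3.141, -0.0, 1.142]
contact_force: [-3.4, 0.1, 9.1]
opening: 0.0004
grip_force: 4.5
```

step_arm --commands '[{"translation": [0,0,1],"roll": 0},{"translation": [0,0,0.5],"roll": 0},{"translation": [0,0,0],"roll": 0}]'

```text
time: 17.28
tool_pos: [0.641, 0.0886, 0.0222]
tool_rot: [3.14, -0.001, 1.142]
contact_force: [-6.4, -0.0, 17.9]
opening: 0.0005
grip_force: 8.8
```

```bash
python3 - <<'E'
from h import *
im=snap('wrist','w4.png')[:,:,::-1]; print(observe()['contact_force'])
cal=get_calibration('wrist'); print(proj(None,(.64,.084,.022),cal),search_frame('wrist','soaked'))
E
```

```text
[-7.39540474 -0.06763074 17.96632945]
[280.31259747 264.60010769] [{'at': [0.6977, -0.0857, 0.0072], 'confidence': 0.56}]
```

View pics/w4.png

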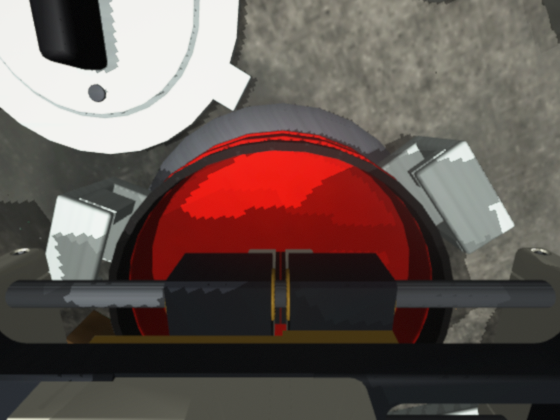

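Contact came at z = 22 mm, exactly the top of a stone lying on the 10 mm floor. So the stone is there, hidden under something red that only the cameras see and the fingers passed through. I have to find its angle by touch. I'll open the fingers to about 70 mm and try to straddle it at this yaw.

step_arm --commands '[{"translation": [0,0,-10],"roll": 0},{"translation": [-4,1,-10],"roll": 0},{"translation": [0,0,0],"roll": 0},{"translation": [0,0,0],"roll": 0},{"translation": [0,0,0],"roll": 0},{"translation": [0,0,0],"roll": 0},{"translation": [0,0,0],"roll": 0},{"translation": [0,0,0],"roll": 0},{"translation": [0,0,0],"roll": 0},{"translation": [0,0,0],"roll": 0},{"translation": [0,0,0],"roll": 0},{"translation": [0,0,0],"roll": 0}]' --fingers 0.76

```text
time: 18.38
tool_pos: [0.64, 0.0845, 0.0394]
tool_rot: [-3.142, -0.0, 1.142]
contact_force: [-0.2, 0.1, 0.0]
opening: 0.069
grip_force: 0.0
```

step_arm --commands '[{"translation": [0,0,10],"roll": 0},{"translation": [0,0,5],"roll": 0},{"translation": [0,0,3],"roll": 0},{"translation": [0,0,3],"roll": 0},{"translation": [0,0,1.5],"roll": 0},{"translation": [0,0,0],"roll": 0}]'

```text
time: 18.88
tool_pos: [0.6398, 0.0844, 0.0164]
tool_rot: [-3.141, 0.0, 1.142]
contact_force: [-0.6, -0.1, 0.6]
opening: 0.0697
grip_force: 0.0
```

step_arm --commands '[{"translation": [0,0,2],"roll": 0},{"translation": [0,0,1.5],"roll": 0},{"translation": [0,0,0],"roll": 0},{"translation": [0,0,0],"roll": 0},{"translation": [0,0,0],"roll": 0},{"translation": [0,0,0],"roll": 0},{"translation": [0,0,0],"roll": 0},{"translation": [0,0,0],"roll": 0},{"translation": [0,0,0],"roll": 0}]' --fingers 0 --grip_force 20

```text
time: 19.63
tool_pos: [0.6401, 0.0845, 0.0135]
tool_rot: [3.141, -0.0, 1.142]
contact_force: [-0.3, 0.2, -0.8]
opening: 0.0387
grip_force: 18.0
```

step_arm --commands '[{"translation": [0,0,0],"roll": 0},{"translation": [0,0,0],"roll": 0},{"translation": [0,0,0],"roll": 0},{"translation": [0,0,0],"roll": 0}]'

```text
time: 19.97
tool_pos: [0.64, 0.0845, 0.0134]
tool_rot: [3.142, -0.0, 1.142]
contact_force: [0.1, 0.3, -0.9]
opening: 0.0385
grip_force: 18.0
```

step_arm --commands '[{"translation": [0,0,0],"roll": 0.06},{"translation": [0,0,0],"roll": 0.06},{"translation": [0,0,0],"roll": 0},{"translation": [0,0,0],"roll": 0}]' --grip_force 45

```text
time: 20.3
tool_pos: [0.6401, 0.0844, 0.0134]
tool_rot: [3.141, -0.0, 1.024]
contact_force: [-0.0, -0.9, -1.5]
opening: 0.0379
grip_force: 40.9
```

step_arm --commands '[{"translation": [0,0,0],"roll": 0},{"translation": [0,0,0],"roll": 0},{"translation": [0,0,0],"roll": 0.06},{"translation": [0,0,0],"roll": 0.06}]' --fingers 0.55

```text
time: 20.63
tool_pos: [0.6402, 0.0845, 0.0136]
tool_rot: [3.141, -0.0, 0.9]
contact_force: [-0.9, -1.0, 0.1]
opening: 0.0502
grip_force: 0.0
```

step_arm --commands '[{"translation": [0,0,0],"roll": 0},{"translation": [0,0,0],"roll": 0},{"translation": [0,0,0],"roll": 0},{"translation": [0,0,0],"roll": 0},{"translation": [0,0,0],"roll": 0}]' --fingers 0

```text
time: 21.05
tool_pos: [0.6401, 0.0845, 0.0136]
tool_rot: [3.141, -0.0, 0.903]
contact_force: [-0.5, 1.3, 1.5]
opening: 0.0408
grip_force: 37.7
```

step_arm --commands '[{"translation": [0,0,0],"roll": 0},{"translation": [0,0,0],"roll": 0},{"translation": [0,0,0],"roll": -0.11},{"translation": [0,0,0],"roll": -0.11},{"translation": [0,0,0],"roll": -0.1}]' --fingers 0.58

```text
time: 21.47
tool_pos: [0.6399, 0.0844, 0.0133]
tool_rot: [-3.141, 0.0, 1.227]
contact_force: [0.5, -0.5, -0.2]
opening: 0.0534
grip_force: 0.0
```

step_arm --commands '[{"translation": [0,0,0],"roll": 0},{"translation": [0,0,0],"roll": 0},{"translation": [0,0,0],"roll": 0},{"translation": [0,0,0],"roll": 0},{"translation": [0,0,0],"roll": 0},{"translation": [0,0,0],"roll": 0}]' --fingers 0

```text
time: 21.97
tool_pos: [0.64, 0.0845, 0.0134]
tool_rot: [3.142, -0.0, 1.221]
contact_force: [0.7, 0.2, -0.5]
opening: 0.0351
grip_force: 45.0
```

Opening 35.1 mm at the full grip force, so it is aligned. I lift it and look.

step_arm --commands '[{"translation": [0,0,-10],"roll": 0},{"translation": [0,0,-20],"roll": 0},{"translation": [0,0,-30],"roll": 0},{"translation": [0,0,-30],"roll": 0},{"translation": [0,0,-30],"roll": 0},{"translation": [0,0,-20],"roll": 0},{"translation": [0,0,0],"roll": 0}]'

```text
time: 22.55
tool_pos: [0.6425, 0.0846, 0.1597]
tool_rot: [3.132, -0.004, 1.222]
contact_force: [1.8, 0.6, -0.7]
opening: 0.0354
grip_force: 45.0
```

```bash
python3 - <<'E'
from h import *
import pickle
np.set_printoptions(precision=4,suppress=True)
o=observe(); print(o['tool_pos'],o['tool_rot'],o['contact_force'],o['torque'],o['opening'],o['grip_force'],o['qpos'])
cal=get_calibration('wrist'); im=snap('wrist','w5.png')[:,:,::-1];pickle.dump(cal,open('w5.pkl','wb'))
print([(np.round(r['at'],3).tolist(),round(r['confidence'],2)) for r in search_frame('wrist','soaked')])
# tray: corner fit in top0 and top2
c=get_calibration('top')
im=cv2.imread('pics/top0.png'); m=((im.min(2)>150)).astype(np.uint8); n,l,s,ce=cv2.connectedComponentsWithStats(m)
p=proj(None,(.67,-.127,.005),c).astype(int)
for i in range(1,n):
    if s[i,4]>600 and abs(ce[i]-p).max()<30:
        ys,xs=np.where(l==i); r=cv2.minAreaRect(np.c_[xs,ys].astype(np.float32)); B=np.array([ray(None,u,v,.008,c)[:2] for u,v in cv2.boxPoints(r)]); print(s[i],B,B.mean(0),[np.linalg.norm(B[k]-B[k-1]) for k in range(4)],[np.arctan2(*(B[k]-B[k-1])[::-1]) for k in range(4)])
E
```

```text
[0.6425 0.0846 0.1597] [ 3.1322 -0.0037  1.2216] [ 1.8043  0.5773 -0.7403] [-0.0674  0.0118 -0.0233] 0.03536163878726549 44.98487412929535 [0.0127 0.6155 1.2605 0.0001 1.2555 0.3619]
[([0.646, 0.099, 0.17], 0.86)]
[ 237  118   71  100 3032] [[ 0.831   0.0198]
 [ 0.8943 -0.1178]
 [ 0.6309 -0.224 ]
 [ 0.5727 -0.0912]] [ 0.7322 -0.1033] [np.float64(0.2811093165365099), np.float64(0.15151048955872604), np.float64(0.2840056841166504), np.float64(0.1450258879471922)] [np.float64(0.40590212322509317), np.float64(-1.139236429266667), np.float64(-2.75836326346823), np.float64(1.9840325283443552)]
```

View pics/w5.png

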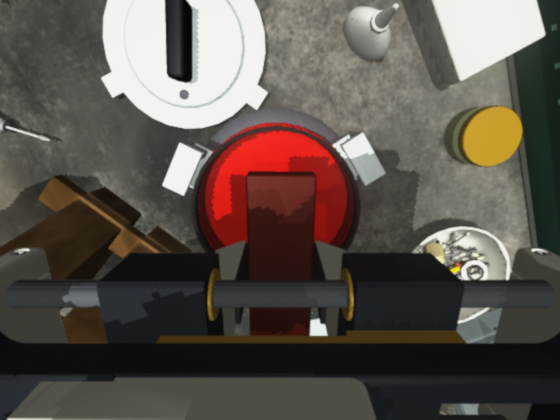

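The soaked stone is held, with its far end at about (280,175), 247 to 314 across. Now I measure its offset in the grip, the tray corners from the top picture and the lone stone.

```bash
python3 - <<'E'
from h import *
import pickle
np.set_printoptions(precision=4,suppress=True)
cal=pickle.load(open('w5.pkl','rb')); o=observe(); t=o['tool_pos']; y=o['tool_rot'][2]; ax=np.array([np.cos(y),np.sin(y)]);ay=np.array([np.sin(y),-np.cos(y)])
for z in (.168,):
  for uv in ((248,176),(313,176)):
    d=ray(None,*uv,z,cal)[:2]-t[:2]; print('end',d@ax,d@ay)
c=get_calibration('top')
im=cv2.imread('pics/top0.png')
def comp(m,p):
    n,l,s,ce=cv2.connectedComponentsWithStats(m.astype(np.uint8)); p=np.array(p)
    k=min((i for i in range(1,n) if s[i,4]>100),key=lambda i:np.hypot(*(ce[i]-p))); ys,xs=np.where(l==k); return s[k],np.c_[xs,ys].astype(np.float32)
def rect(m,p,z):
    s,P=comp(m,p); B=rayN(cv2.boxPoints(cv2.minAreaRect(cv2.convexHull(P))),z,c); Q=rayN(P,z,c)
    r=cv2.minAreaRect((Q*1000).astype(np.float32)); print(s,r, 'bp angs',[round(float(np.arctan2(*(b)[::-1])),3) for b in np.diff(cv2.boxPoints(r),axis=0)])
m=(im.min(2)>150); m[:158]=0; m[:,:255]=0; m[:,312:]=0
rect(m,(285,188),.008)
b,g,r=[im[:,:,k].astype(int) for k in range(3)]
org=(r>170)&(b<110)&(r-b>90)&(g<170)
for p in ((275,258),(365,247),(390,285)): rect(org,p,.012)
E
```

```text
end 0.050336957661597355 -0.013191891085055531
end 0.05026953890834464 0.019764119400453303
[ 255  158   53   60 1990] ((680.9192504882812, -104.91940307617188), (134.67587280273438, 139.98727416992188), 81.02942657470703) bp angs [-0.157, 1.414, 2.985]
[267 238  17  42 590] ((497.63800048828125, -110.15565490722656), (35.41017532348633, 98.9781723022461), 87.58626556396484) bp angs [-0.042, 1.529, 3.099]
[345 230  41  33 580] ((537.117919921875, -328.2945861816406), (34.83424377441406, 99.75494384765625), 33.582000732421875) bp angs [-0.985, 0.586, 2.157]
[369 269  42  33 612] ((446.22406005859375, -388.0966796875), (35.0013542175293, 100.11204528808594), 33.38530731201172) bp angs [-0.988, 0.583, 2.153]
```

```bash
python3 - <<'E'
from h import *
np.set_printoptions(precision=4,suppress=True)
c=get_calibration('top')
P=rayN([(275.5,160.5),(307.5,165.5),(298,217.5),(263.5,211)],.01,c); print(P,P.mean(0)); 
d=P[0]-P[3]+P[1]-P[2]; print(np.linalg.norm(d)/2,np.linalg.norm(P[0]-P[1]),np.arctan2(d[1],d[0]))
im=cv2.imread('pics/top0.png')[145:230,250:325]; e=cv2.resize(im,None,fx=5,fy=5,interpolation=2); cv2.imwrite('pics/tray.png',e)
E
```

```text
[[ 0.7461 -0.1003]
 [ 0.7365 -0.1819]
 [ 0.6013 -0.1624]
 [ 0.6139 -0.0762]] [ 0.6745 -0.1302]
0.13542696133083007 0.08218721644990865 -0.1613115416936095
```

View pics/tray.png

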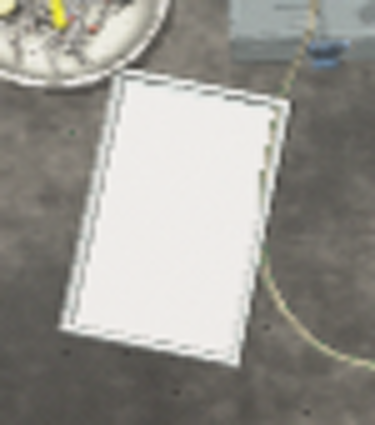

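The tray is clear in the crop, with corners (118,70), (289,98), (238,362) and (62,327). Its centre is (0.676, -0.129), pointing along -0.17 rad. I carry the stone there.

step_arm --commands '[{"translation": [-27,15,0],"roll": 0},{"translation": [-27,15,0],"roll": 0},{"translation": [-27,15,0],"roll": 0},{"translation": [-27,15,0],"roll": 0},{"translation": [-27,15,0],"roll": 0},{"translation": [-27,15,0],"roll": 0},{"translation": [-27,14.5,0],"roll": 0},{"translation": [0,0,0],"roll": 0.116},{"translation": [0,0,0],"roll": 0.116},{"translation": [0,0,0],"roll": 0.116},{"translation": [0,0,0],"roll": 0.116},{"translation": [0,0,0],"roll": 0.116},{"translation": [0,0,0],"roll": 0.116},{"translation": [0,0,0],"roll": 0.116},{"translation": [0,0,0],"roll": 0.116},{"translation": [0,0,0],"roll": 0.116},{"translation": [0,0,0],"roll": 0.116},{"translation": [0,0,0],"roll": 0.116},{"translation": [0,0,0],"roll": 0.116},{"translation": [0,0,0],"roll": 0}]'

```text
time: 24.32
tool_pos: [0.6724, -0.1286, 0.1508]
tool_rot: [-3.141, 0.004, -0.174]
contact_force: [1.0, 0.0, -2.2]
opening: 0.0355
grip_force: 45.0
```

```bash
python3 - <<'E'
from h import *
o=observe(); print(o['tool_pos'],o['tool_rot'],o['opening'],o['grip_force'])
snap('wrist','w6.png')
for n in ('tray','soaked'): print(n,[(np.round(r['at'],3).tolist(),round(r['confidence'],2)) for r in search_frame('wrist',n)])
E
```

```text
[ 0.67243425 -0.12857615  0.15081229] [-3.14100085  0.0043804  -0.17449257] 0.03554158453932871 44.98656213283539
tray [([0.715, -0.131, 0.002], 0.6)]
soaked [([0.691, -0.131, 0.16], 0.96), ([0.676, 0.072, 0.036], 0.41)]
```

step_arm --commands '[{"translation": [4,0,20],"roll": 0},{"translation": [0,0,35],"roll": 0},{"translation": [0,0,35],"roll": 0},{"translation": [0,0,28],"roll": 0},{"translation": [0,0,15],"roll": 0},{"translation": [0,0,6],"roll": 0},{"translation": [0,0,2],"roll": 0},{"translation": [0,0,0],"roll": 0},{"translation": [0,0,0],"roll": 0}]'

```text
time: 25.22
tool_pos: [0.6785, -0.1298, 0.014]
tool_rot: [3.141, -0.003, -0.169]
contact_force: [-0.2, -0.4, -0.9]
opening: 0.0351
grip_force: 45.0
```

step_arm --commands '[{"translation": [-1.5,0,3],"roll": 0},{"translation": [0,0,2],"roll": 0},{"translation": [0,0,0],"roll": 0},{"translation": [0,0,0],"roll": 0}]'

```text
time: 25.55
tool_pos: [0.6761, -0.1293, 0.0077]
tool_rot: [3.142, -0.0, -0.17]
contact_force: [0.8, -0.6, -0.9]
opening: 0.0358
grip_force: 45.0
```

step_arm --commands '[{"translation": [0,0,0],"roll": 0},{"translation": [0,0,0],"roll": 0},{"translation": [0,0,0],"roll": 0}]' --fingers 0.46

```text
time: 25.8
tool_pos: [0.6763, -0.1294, 0.0078]
tool_rot: [3.142, -0.001, -0.17]
contact_force: [0.4, 0.3, 0.6]
opening: 0.0417
grip_force: 0.0
```

step_arm --commands '[{"translation": [0,0,-15],"roll": 0},{"translation": [0,0,-35],"roll": 0},{"translation": [0,0,-35],"roll": 0},{"translation": [0,0,-35],"roll": 0},{"translation": [0,0,-35],"roll": 0},{"translation": [-30,0,-35],"roll": 0},{"translation": [-35,0,-20],"roll": 0},{"translation": [-35,0,0],"roll": 0},{"translation": [-20,0,0],"roll": 0},{"translation": [0,0,0],"roll": 0}]'

```text
time: 26.63
tool_pos: [0.5574, -0.1086, 0.2155]
tool_rot: [3.142, 0.0, -0.17]
contact_force: [0.8, 0.8, -0.0]
opening: 0.042
grip_force: 0.0
```

```bash
python3 - <<'E'
from h import *
import pickle
o=observe(); print(o['time'],o['tool_pos'],o['tool_rot'],o['opening'],o['contact_force'])
cal=get_calibration('wrist');pickle.dump(cal,open('w7.pkl','wb'));snap('wrist','w7.png')
for n in ('tray','soaked','orange2'): print(n,[(np.round(r['at'],3).tolist(),round(r['confidence'],2)) for r in search_frame('wrist',n)])
E
```

```text
26.6333 [ 0.55738717 -0.10860769  0.21549086] [ 3.14152853e+00  3.65391763e-04 -1.70115739e-01] 0.041987716960637675 [ 0.77980441  0.84393226 -0.04867854]
tray [([0.686, -0.123, 0.003], 0.67), ([0.5, -0.112, 0.011], 0.41)]
soaked [([0.678, -0.13, 0.013], 0.7)]
orange2 [([0.537, -0.329, 0.014], 0.85), ([0.442, -0.387, 0.01], 0.71), ([0.502, -0.11, 0.01], 0.68), ([0.65, 0.089, 0.032], 0.59)]
```

View pics/w7.png

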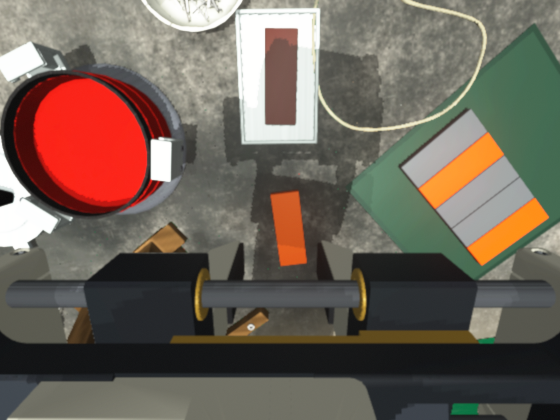

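The soaked stone lies flat in the tray at (281,76). Orange2 is at (288,229), unmoved, with the row at the right and the rest at (165,240). Now the exact poses from this picture.

```bash
cat >> h.py <<'E'
def oranges(im,cal,z=.012,kind='o'):
    b,g,r=[cv2.GaussianBlur(im,(3,3),0)[:,:,k].astype(int) for k in range(3)]
    m=((r>130)&(r-b>90)&(g>b+15)&(g>r*.25)).astype(np.uint8)
    n,l,s,ce=cv2.connectedComponentsWithStats(m)
    for i in range(1,n):
        if s[i,4]>150:
            ys,xs=np.where(l==i); R=cv2.minAreaRect((rayN(np.c_[xs,ys],z,cal)*1000).astype(np.float32))
            (w,h),a=R[1],R[2]; a=a if w>h else a+90
            print('px',ce[i].round(),'c',np.round(R[0],1),'size',round(max(w,h)),round(min(w,h)),'ang',round(np.deg2rad((a+90)%180-90),3))
E
python3 - <<'E'
from h import *
import pickle
cal=pickle.load(open('w7.pkl','rb'));oranges(cv2.imread('pics/w7.png'),cal)
for uv,z in (((185,240),.0),((165,226),.0),((250,325),.01),((268,312),.01)): print(uv,ray(None,*uv,z,cal))
E
```

```text
px [461. 170.] c [ 536.6 -327.9] size 101 37 ang -0.989
px [289. 228.] c [ 497.8 -110.1] size 100 36 ang -0.042
px [508. 232.] c [ 445.7 -387.8] size 101 37 ang -0.989
px [165. 243.] c [505.6  61.4] size 64 20 ang -1.553
(185, 240) [0.50220663 0.03033786 0.        ]
(165, 226) [0.5261497  0.05131101 0.        ]
(250, 325) [ 0.36221806 -0.0316666   0.01      ]
(268, 312) [ 0.37918759 -0.06107979  0.01      ]
```

step_arm --commands '[{"translation": [0,0,0],"roll": -0.064},{"translation": [0,0,0],"roll": -0.064},{"translation": [-32,4,10],"roll": 0},{"translation": [0,0,35],"roll": 0},{"translation": [0,0,35],"roll": 0},{"translation": [0,0,35],"roll": 0},{"translation": [0,0,35],"roll": 0},{"translation": [0,0,30],"roll": 0},{"translation": [0,0,15],"roll": 0},{"translation": [0,0,0],"roll": 0},{"translation": [0,0,0],"roll": 0}]' --fingers 0.6

```text
time: 27.75
tool_pos: [0.5289, -0.1122, 0.018]
tool_rot: [-3.141, 0.002, -0.042]
contact_force: [0.3, 0.3, 0.1]
opening: 0.0553
grip_force: 0.0
```

step_arm --commands '[{"translation": [0,0,9],"roll": 0},{"translation": [0,0,6],"roll": 0},{"translation": [0,0,0],"roll": 0},{"translation": [0,0,0],"roll": 0}]'

```text
time: 28.08
tool_pos: [0.5287, -0.1122, 0.0043]
tool_rot: [3.142, -0.001, -0.042]
contact_force: [-0.2, 0.1, 0.1]
opening: 0.0553
grip_force: 0.0
```

step_arm --commands '[{"translation": [0,0,0],"roll": 0},{"translation": [0,0,0],"roll": 0},{"translation": [0,0,0],"roll": 0},{"translation": [0,0,0],"roll": 0},{"translation": [0,0,0],"roll": 0},{"translation": [0,0,0],"roll": 0}]' --fingers 0 --grip_force 58

```text
time: 28.58
tool_pos: [0.5288, -0.1121, 0.0045]
tool_rot: [3.141, -0.001, -0.042]
contact_force: [-0.0, -0.0, 4.0]
opening: 0.0347
grip_force: 58.0
```

step_arm --commands '[{"translation": [0,0,-5],"roll": 0},{"translation": [0,0,-15],"roll": 0},{"translation": [0,0,-30],"roll": 0},{"translation": [0,0,-30],"roll": 0},{"translation": [0,0,-30],"roll": 0},{"translation": [0,0,-30],"roll": 0},{"translation": [0,0,-10],"roll": 0},{"translation": [0,0,0],"roll": 0}]'

```text
time: 29.25
tool_pos: [0.5298, -0.1126, 0.1567]
tool_rot: [3.14, -0.005, -0.042]
contact_force: [0.9, 0.3, -2.2]
opening: 0.0353
grip_force: 58.0
```

step_arm --commands '[{"translation": [16.5,-25,0],"roll": 0},{"translation": [16.5,-25,0],"roll": 0},{"translation": [16.5,-25,0],"roll": 0},{"translation": [16.5,-25,0],"roll": 0},{"translation": [16.5,-25,0],"roll": 0},{"translation": [16.5,-25,0],"roll": 0},{"translation": [16.5,-25,0],"roll": 0},{"translation": [17,-25,0],"roll": 0},{"translation": [0,0,15],"roll": 0},{"translation": [0,0,25],"roll": 0},{"translation": [0,0,25],"roll": 0},{"translation": [0,0,0],"roll": 0},{"translation": [0,0,0],"roll": 0}]'

```text
time: 30.33
tool_pos: [0.6673, 0.082, 0.0857]
tool_rot: [3.141, 0.007, -0.042]
contact_force: [0.4, 0.8, -0.5]
opening: 0.0354
grip_force: 58.0
```

step_arm --commands '[{"translation": [2,-1,15],"roll": 0},{"translation": [0,0,20],"roll": 0},{"translation": [0,0,15],"roll": 0},{"translation": [0,0,10],"roll": 0},{"translation": [0,0,5],"roll": 0},{"translation": [0,0,0],"roll": 0},{"translation": [0,0,0],"roll": 0}]'

```text
time: 30.92
tool_pos: [0.672, 0.0829, 0.025]
tool_rot: [-3.141, -0.001, -0.042]
contact_force: [0.0, 0.7, -1.7]
opening: 0.0351
grip_force: 58.0
```

step_arm --commands '[{"translation": [0,0,2],"roll": 0},{"translation": [0,0,2],"roll": 0},{"translation": [0,0,0],"roll": 0}]'

```text
time: 31.17
tool_pos: [0.6715, 0.0831, 0.0204]
tool_rot: [-3.141, -0.001, -0.042]
contact_force: [-0.9, -0.5, -1.3]
opening: 0.0352
grip_force: 58.0
```

step_arm --commands '[{"translation": [0,0,2],"roll": 0},{"translation": [0,0,2],"roll": 0},{"translation": [0,0,0],"roll": 0},{"translation": [0,0,0],"roll": 0}]'

```text
time: 31.5
tool_pos: [0.6712, 0.083, 0.0159]
tool_rot: [-3.142, 0.0, -0.042]
contact_force: [0.6, 0.2, -1.6]
opening: 0.0349
grip_force: 58.0
```

step_arm --commands '[{"translation": [0,0,0],"roll": 0},{"translation": [0,0,0],"roll": 0},{"translation": [0,0,0],"roll": 0},{"translation": [0,0,-15],"roll": 0},{"translation": [0,0,-25],"roll": 0},{"translation": [0,0,-35],"roll": 0},{"translation": [0,0,-35],"roll": 0},{"translation": [0,0,-35],"roll": 0},{"translation": [0,0,0],"roll": 0}]' --fingers 0.5

```text
time: 32.25
tool_pos: [0.6751, 0.0831, 0.1702]
tool_rot: [-3.141, -0.015, -0.042]
contact_force: [0.9, 0.3, 1.0]
opening: 0.0457
grip_force: 0.0
```

step_arm --commands '[{"translation": [-15,32.2,0],"roll": 0},{"translation": [-15,32.2,0],"roll": 0},{"translation": [-15,32.2,0],"roll": 0},{"translation": [-15,32.2,0],"roll": 0},{"translation": [-15,32.2,0],"roll": 0},{"translation": [-15,32.2,0],"roll": 0},{"translation": [-15,32.2,0],"roll": 0},{"translation": [-15,32.2,0],"roll": 0},{"translation": [-15,32.2,0],"roll": 0},{"translation": [-15,32.2,0],"roll": 0},{"translation": [-15,32.2,0],"roll": 0},{"translation": [0,0,0],"roll": -0.104},{"translation": [0,0,0],"roll": -0.104},{"translation": [0,0,0],"roll": -0.104},{"translation": [0,0,0],"roll": -0.104},{"translation": [0,0,0],"roll": -0.104},{"translation": [0,0,0],"roll": -0.104},{"translation": [0,0,0],"roll": 0}]' --fingers 0 --grip_force 20

```text
time: 33.75
tool_pos: [0.4915, -0.264, 0.1612]
tool_rot: [3.141, -0.0, 0.585]
contact_force: [0.1, -0.1, -0.7]
opening: 0.0003
grip_force: 0.0
```

```bash
cat >> h.py <<'E'
def to(x,y,yaw=None):
    o=observe(); t=o['tool_pos']; w=o['tool_rot'][2]; w2=w if yaw is None else yaw
    d=np.array([x,y])-t[:2]
    print('tcp',t.round(4),'yaw',round(w,4),'t',round(o['time'],2),'| first move (now yaw): dx,dy mm',(1000*np.array([d@[np.cos(w),np.sin(w)],d@[np.sin(w),-np.cos(w)]])).round(1),'| after roll %.3f: '%(w-w2),(1000*np.array([d@[np.cos(w2),np.sin(w2)],d@[np.sin(w2),-np.cos(w2)]])).round(1))
E
python3 - <<'E'
from h import *
import pickle
cal=get_calibration('wrist'); im=snap('wrist','w8.png')[:,:,::-1]; oranges(im,cal)
for n in ('orange0','grey0'): print(n,[(np.round(r['at'],3).tolist(),round(r['confidence'],2)) for r in search_frame('wrist',n)])
to(.495,-.2645,.582)
E
```

```text
px [555.  73.] c [ 734.4 -415.7] size 34 9 ang 0.846
px [  8. 174.] c [355.7 -16.8] size 20 15 ang -1.008
px [ 39. 176.] c [371.3 -41.7] size 21 16 ang -1.116
px [353. 193.] c [ 536.4 -328.1] size 100 36 ang -0.986
orange0 [([0.535, -0.325, 0.014], 0.7)]
grey0 [([0.507, -0.348, 0.01], 0.86), ([0.489, -0.374, 0.01], 0.81), ([0.571, -0.31, 0.012], 0.74)]
tcp [ 0.4916 -0.2639  0.1611] yaw 0.5787 t 33.9 | first move (now yaw): dx,dy mm [2.5 2.4] | after roll -0.003:  [2.5 2.4]
```

View pics/w8.png

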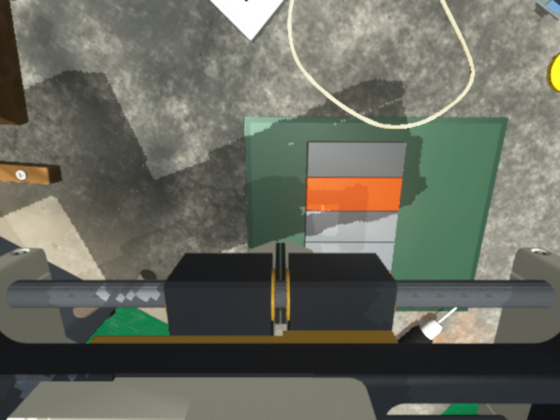

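The row is intact, and the orange stone at (353,193) agrees with the earlier measurement to half a millimetre. I go down at its near end and push it endways.

step_arm --commands '[{"translation": [2.5,0,15],"roll": 0},{"translation": [0,0,35],"roll": 0},{"translation": [0,0,35],"roll": 0},{"translation": [0,0,35],"roll": 0},{"translation": [0,0,25],"roll": 0},{"translation": [0,0,7],"roll": 0},{"translation": [0,0,0],"roll": 0},{"translation": [0,0,0],"roll": 0}]'

```text
time: 34.57
tool_pos: [0.4943, -0.2629, 0.0099]
tool_rot: [3.141, -0.001, 0.581]
contact_force: [0.2, -0.2, 1.6]
opening: 0.0004
grip_force: 0.0
```

```bash
python3 - <<'E'
from h import *
to(.495,-.2645,.582); print(observe()['contact_force'])
E
```

```text
tcp [ 0.4943 -0.2629  0.0099] yaw 0.5808 t 34.57 | first move (now yaw): dx,dy mm [-0.3  1.7] | after roll -0.001:  [-0.3  1.7]
[ 0.1910225  -0.24707514  1.58606598]
```

step_arm --commands '[{"translation": [0,0,3],"roll": 0},{"translation": [0,0,2],"roll": 0},{"translation": [0,6,0],"roll": 0},{"translation": [0,6,0],"roll": 0},{"translation": [0,8,0],"roll": 0},{"translation": [0,8,0],"roll": 0},{"translation": [0,8,0],"roll": 0},{"translation": [0,8,0],"roll": 0},{"translation": [0,8,0],"roll": 0},{"translation": [0,8,0],"roll": 0},{"translation": [0,8,0],"roll": 0},{"translation": [0,8,0],"roll": 0},{"translation": [0,5,0],"roll": 0},{"translation": [0,0,0],"roll": 0},{"translation": [0,0,0],"roll": 0}]'

```text
time: 35.82
tool_pos: [0.5388, -0.3312, 0.0044]
tool_rot: [3.14, -0.001, 0.581]
contact_force: [-0.7, 0.2, 0.9]
opening: 0.0007
grip_force: 0.5
```

step_arm --commands '[{"translation": [0,-8,0],"roll": 0},{"translation": [0,0,-30],"roll": 0},{"translation": [0,-10,-35],"roll": 0},{"translation": [0,-20,-35],"roll": 0},{"translation": [0,-20,-35],"roll": 0},{"translation": [0,-20,-15],"roll": 0},{"translation": [0,0,0],"roll": 0}]'

```text
time: 36.4
tool_pos: [0.4951, -0.2631, 0.1581]
tool_rot: [3.137, -0.002, 0.583]
contact_force: [1.0, -0.1, 0.4]
opening: 0.0003
grip_force: 0.0
```

```bash
python3 - <<'E'
from h import *
cal=get_calibration('wrist'); im=snap('wrist','w9.png')[:,:,::-1]; oranges(im,cal)
for n in ('grey0',): print(n,[(np.round(r['at'],3).tolist(),round(r['confidence'],2)) for r in search_frame('wrist',n)])
d=np.array([np.cos(-.988),np.sin(-.988)]); s=np.array([.446,-.388])-d*.078
to(*s,.582)
E
```

```text
px [554.  76.] c [ 734.7 -415. ] size 35 12 ang 0.843
px [  6. 179.] c [356.7 -18.8] size 15 15 ang -1.013
px [ 34. 181.] c [370.5 -41.4] size 22 16 ang -1.069
px [414. 197.] c [ 572.8 -382.9] size 101 37 ang -0.989
grey0 [([0.508, -0.345, 0.01], 0.92), ([0.495, -0.378, 0.011], 0.92), ([0.569, -0.308, 0.014], 0.77)]
tcp [ 0.4952 -0.2646  0.1545] yaw 0.5825 t 36.5 | first move (now yaw): dx,dy mm [-109.   -2.] | after roll 0.000:  [-109.    -1.9]
```

step_arm --commands '[{"translation": [-27,-0.5,0],"roll": 0},{"translation": [-27,-0.5,0],"roll": 0},{"translation": [-27,-0.5,0],"roll": 0},{"translation": [-28,-0.5,10],"roll": 0},{"translation": [0,0,30],"roll": 0},{"translation": [0,0,35],"roll": 0},{"translation": [0,0,35],"roll": 0},{"translation": [0,0,25],"roll": 0},{"translation": [0,0,7],"roll": 0},{"translation": [0,0,0],"roll": 0},{"translation": [0,0,0],"roll": 0}]'

```text
time: 37.42
tool_pos: [0.4032, -0.3235, 0.0118]
tool_rot: [-3.141, 0.0, 0.582]
contact_force: [0.8, -0.7, 0.8]
opening: 0.0002
grip_force: 0.0
```

```bash
python3 - <<'E'
from h import *
d=np.array([np.cos(-.988),np.sin(-.988)]); s=np.array([.446,-.388])-d*.078
to(*s,.582); print(observe()['contact_force'])
E
```

```text
tcp [ 0.4032 -0.3235  0.0118] yaw 0.5817 t 37.42 | first move (now yaw): dx,dy mm [ 0.3 -0.6] | after roll -0.000:  [ 0.3 -0.6]
[ 0.80299439 -0.71924947  0.82063924]
```

step_arm --commands '[{"translation": [0,0,4],"roll": 0},{"translation": [0,0,3.5],"roll": 0},{"translation": [0,6,0],"roll": 0},{"translation": [0,6,0],"roll": 0},{"translation": [0,8,0],"roll": 0},{"translation": [0,8,0],"roll": 0},{"translation": [0,8,0],"roll": 0},{"translation": [0,8,0],"roll": 0},{"translation": [0,8,0],"roll": 0},{"translation": [0,8,0],"roll": 0},{"translation": [0,8,0],"roll": 0},{"translation": [0,8,0],"roll": 0},{"translation": [0,8,0],"roll": 0},{"translation": [0,2,0],"roll": 0},{"translation": [0,0,0],"roll": 0},{"translation": [0,0,0],"roll": 0}]'

```text
time: 38.75
tool_pos: [0.4508, -0.3957, 0.0046]
tool_rot: [3.14, -0.0, 0.582]
contact_force: [0.3, 0.1, -0.3]
opening: 0.0002
grip_force: 0.1
```

step_arm --commands '[{"translation": [0,-8,0],"roll": 0},{"translation": [0,0,-35],"roll": 0},{"translation": [0,0,-35],"roll": 0},{"translation": [0,0,-35],"roll": 0},{"translation": [0,0,-35],"roll": 0},{"translation": [0,0,-30],"roll": 0.112},{"translation": [0,0,0],"roll": 0.112},{"translation": [0,0,0],"roll": 0.112},{"translation": [0,0,0],"roll": 0.112},{"translation": [0,0,0],"roll": 0.112},{"translation": [0,0,0],"roll": 0.112},{"translation": [0,0,0],"roll": 0.112},{"translation": [0,0,0],"roll": 0.112},{"translation": [0,0,0],"roll": 0.112},{"translation": [0,0,0],"roll": 0.112},{"translation": [0,0,0],"roll": 0.112},{"translation": [0,0,0],"roll": 0.112},{"translation": [0,0,0],"roll": 0.112},{"translation": [0,0,0],"roll": 0.112},{"translation": [0,0,0],"roll": 0}]' --fingers 0.65

```text
time: 40.42
tool_pos: [0.4455, -0.3878, 0.174]
tool_rot: [3.142, 0.001, -0.99]
contact_force: [0.6, 0.2, -0.6]
opening: 0.06
grip_force: 0.0
```

```bash
python3 - <<'E'
from h import *
for cam in ('wrist','top'):
    cal=get_calibration(cam); im=snap(cam,'a9%s.png'%cam)[:,:,::-1]; print(cam);oranges(im,cal)
    for n in ('grey0','soaked'): print(n,[(np.round(r['at'],3).tolist(),round(r['confidence'],2)) for r in search_frame(cam,n)])
to(.5728+.008*.549,-.3829-.008*.836,-.988)
E
```

```text
wrist
px [281. 122.] c [ 484.4 -448.3] size 99 36 ang -0.992
px [176. 128.] c [ 572.2 -384.1] size 99 36 ang -0.989
grey0 [([0.472, -0.373, 0.012], 0.84), ([0.507, -0.35, 0.01], 0.78), ([0.568, -0.312, 0.014], 0.61)]
soaked [([0.678, -0.148, 0.008], 0.39)]
top
px [208. 115.] c [861.6  79.4] size 52 52 ang 0.046
px [405. 164.] c [ 750.4 -428.1] size 40 39 ang -0.787
px [386. 232.] c [ 576.4 -381.4] size 100 33 ang -0.912
grey0 [([0.568, -0.308, 0.014], 0.92), ([0.5, -0.341, 0.01], 0.71), ([0.467, -0.358, 0.013], 0.64), ([0.577, -0.384, 0.011], 0.46), ([0.768, 0.192, 0.032], 0.39)]
soaked [([0.672, -0.133, 0.014], 0.8)]
tcp [ 0.4459 -0.3883  0.1744] yaw -0.9844 t 40.72 | first move (now yaw): dx,dy mm [  73.7 -108.7] | after roll 0.004:  [  73.3 -108.9]
```

step_arm --commands '[{"translation": [25,0.5,0],"roll": 0},{"translation": [25,0,0],"roll": 0},{"translation": [25,0,15],"roll": 0},{"translation": [0,0,35],"roll": 0},{"translation": [0,0,35],"roll": 0},{"translation": [0,0,35],"roll": 0},{"translation": [0,0,28],"roll": 0},{"translation": [0,0,12],"roll": 0},{"translation": [0,0,0],"roll": 0},{"translation": [0,0,0],"roll": 0}]'

```text
time: 41.55
tool_pos: [0.4873, -0.4516, 0.0151]
tool_rot: [-3.141, -0.0, -0.986]
contact_force: [-0.2, -0.4, 0.5]
opening: 0.0597
grip_force: 0.0
```

step_arm --commands '[{"translation": [0,0,6],"roll": 0},{"translation": [0,0,3],"roll": 0},{"translation": [0,0,0],"roll": 0}]'

```text
time: 41.8
tool_pos: [0.4873, -0.4516, 0.0064]
tool_rot: [-3.141, -0.001, -0.986]
contact_force: [0.5, -0.2, 0.7]
opening: 0.0598
grip_force: 0.0
```

step_arm --commands '[{"translation": [0,0,2],"roll": 0},{"translation": [0,0,0],"roll": 0},{"translation": [0,0,0],"roll": 0},{"translation": [0,0,0],"roll": 0},{"translation": [0,0,0],"roll": 0},{"translation": [0,0,0],"roll": 0},{"translation": [0,0,0],"roll": 0}]' --fingers 0 --grip_force 50

```text
time: 42.38
tool_pos: [0.487, -0.4514, 0.0038]
tool_rot: [-3.142, -0.0, -0.986]
contact_force: [-1.2, -0.2, 2.8]
opening: 0.0353
grip_force: 50.0
```

step_arm --commands '[{"translation": [0,0,-5],"roll": 0},{"translation": [0,0,-15],"roll": 0},{"translation": [0,0,-30],"roll": 0},{"translation": [0,0,-35],"roll": 0},{"translation": [0,0,-35],"roll": 0},{"translation": [0,0,-35],"roll": 0},{"translation": [0,0,0],"roll": -0.118},{"translation": [0,0,0],"roll": -0.118},{"translation": [0,0,0],"roll": -0.118},{"translation": [0,0,0],"roll": -0.118},{"translation": [0,0,0],"roll": -0.118},{"translation": [0,0,0],"roll": -0.118},{"translation": [0,0,0],"roll": -0.118},{"translation": [0,0,0],"roll": -0.118},{"translation": [0,0,0],"roll": 0}]'

```text
time: 43.63
tool_pos: [0.4869, -0.451, 0.1584]
tool_rot: [-3.141, 0.0, -0.038]
contact_force: [-0.0, -0.2, -2.0]
opening: 0.0354
grip_force: 50.0
```

```bash
python3 - <<'E'
from h import *
o=observe();print(o['opening'],o['grip_force'],o['contact_force'])
to(.640+.0044,.084,-.042)
E
```

```text
0.03538873608273709 49.997416734695435 [-0.04944013 -0.19105669 -1.96985969]
tcp [ 0.4869 -0.451   0.1584] yaw -0.038 t 43.63 | first move (now yaw): dx,dy mm [ 137.1 -540.6] | after roll 0.004:  [ 134.9 -541.1]
```

step_arm --commands '[{"translation": [27,-28,0],"roll": 0},{"translation": [27,-30,0],"roll": 0},{"translation": [27,-30,0],"roll": 0},{"translation": [27,-30,0],"roll": 0},{"translation": [27,-32,0],"roll": 0},{"translation": [0,-32.5,0],"roll": 0},{"translation": [0,-32.5,0],"roll": 0},{"translation": [0,-32.5,0],"roll": 0},{"translation": [0,-32.5,0],"roll": 0},{"translation": [0,-32.5,0],"roll": 0},{"translation": [0,-32.5,0],"roll": 0},{"translation": [0,-32.5,0],"roll": 0},{"translation": [0,-32.5,0],"roll": 0},{"translation": [0,-32.5,0],"roll": 0},{"translation": [0,-32.5,0],"roll": 0},{"translation": [0,-32.5,0],"roll": 0},{"translation": [0,-32.5,0],"roll": 0},{"translation": [0,0,0],"roll": 0},{"translation": [0,0,0],"roll": 0}]'

```text
time: 45.22
tool_pos: [0.6442, 0.0844, 0.1584]
tool_rot: [3.142, 0.0, -0.042]
contact_force: [-0.2, 0.7, -1.5]
opening: 0.0351
grip_force: 50.0
```

```bash
python3 - <<'E'
from h import *
o=observe();print(o['opening'],o['grip_force'],o['contact_force'])
to(.640+.0044,.084,-.042)
E
```

```text
0.03509160033214912 49.99945878982544 [-0.21568081  0.68802868 -1.53590421]
tcp [0.6442 0.0844 0.1584] yaw -0.042 t 45.22 | first move (now yaw): dx,dy mm [0.3 0.4] | after roll -0.000:  [0.3 0.4]
```

step_arm --commands '[{"translation": [0,0,15],"roll": 0},{"translation": [0,0,30],"roll": 0},{"translation": [0,0,30],"roll": 0},{"translation": [0,0,25],"roll": 0},{"translation": [0,0,15],"roll": 0},{"translation": [0,0,8],"roll": 0},{"translation": [0,0,3],"roll": 0},{"translation": [0,0,0],"roll": 0},{"translation": [0,0,0],"roll": 0},{"translation": [0,0,0],"roll": 0}]'

```text
time: 46.05
tool_pos: [0.6455, 0.0822, 0.0341]
tool_rot: [-3.141, -0.003, -0.043]
contact_force: [0.3, 0.5, -1.9]
opening: 0.0355
grip_force: 50.0
```

step_arm --commands '[{"translation": [0,0,2],"roll": 0},{"translation": [0,0,1.5],"roll": 0},{"translation": [0,0,0],"roll": 0},{"translation": [0,0,0],"roll": 0}]'

```text
time: 46.38
tool_pos: [0.6444, 0.0825, 0.0292]
tool_rot: [-3.142, -0.0, -0.042]
contact_force: [0.1, 0.8, -1.2]
opening: 0.0351
grip_force: 50.0
```

step_arm --commands '[{"translation": [0,0,1.5],"roll": 0},{"translation": [0,0,0],"roll": 0},{"translation": [0,0,0],"roll": 0}]'

```text
time: 46.63
tool_pos: [0.6444, 0.0825, 0.0274]
tool_rot: [-3.142, 0.0, -0.042]
contact_force: [1.0, -0.2, -1.9]
opening: 0.0352
grip_force: 50.0
```

step_arm --commands '[{"translation": [0,0,0],"roll": 0},{"translation": [0,0,0],"roll": 0},{"translation": [0,0,0],"roll": 0},{"translation": [0,0,-10],"roll": 0},{"translation": [0,0,-25],"roll": 0},{"translation": [0,0,-35],"roll": 0},{"translation": [0,0,-35],"roll": 0},{"translation": [0,0,-25],"roll": 0},{"translation": [0,0,0],"roll": 0},{"translation": [0,0,0],"roll": 0}]' --fingers 0.5

```text
time: 47.47
tool_pos: [0.6455, 0.0825, 0.1605]
tool_rot: [-3.141, -0.005, -0.042]
contact_force: [0.4, 0.1, -1.0]
opening: 0.0457
grip_force: 0.0
```

```bash
python3 - <<'E'
from h import *
print(observe()['opening'],observe()['contact_force'])
to(.577,-.390,-.988)
cal=get_calibration('wrist'); im=snap('wrist','w10.png')[:,:,::-1]; oranges(im,cal,.034); print([(np.round(r['at'],3).tolist(),round(r['confidence'],2)) for r in search_frame('wrist','orange1')])
E
```

```text
0.04569137115962358 [ 0.44157175  0.07440196 -1.03831931]
tcp [0.6455 0.0825 0.1605] yaw -0.0422 t 47.47 | first move (now yaw): dx,dy mm [-48.5 474.9] | after roll 0.946:  [356.8 317.2]
px [433.  40.] c [783.2 -54.5] size 37 7 ang 0.204
[]
```

View pics/w10.png

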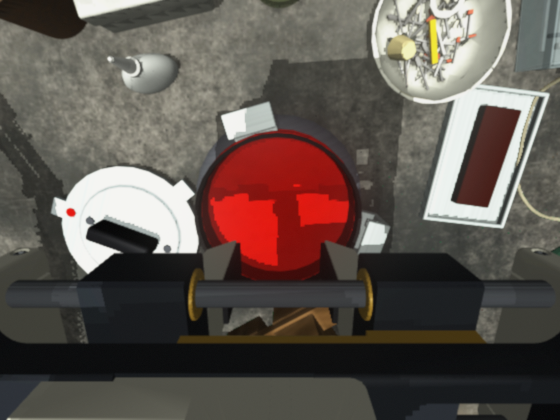

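The pot shows only its red surface, since the stones lie beneath it. The soaked stone is in the tray and the lid is where I laid it. On to the last orange stone.

step_arm --commands '[{"translation": [-3.2,31.7,0],"roll": 0},{"translation": [-3.2,31.7,0],"roll": 0},{"translation": [-3.2,31.7,0],"roll": 0},{"translation": [-3.2,31.7,0],"roll": 0},{"translation": [-3.2,31.7,0],"roll": 0},{"translation": [-3.2,31.7,0],"roll": 0},{"translation": [-3.2,31.7,0],"roll": 0},{"translation": [-3.2,31.7,0],"roll": 0},{"translation": [-3.2,31.7,0],"roll": 0},{"translation": [-3.2,31.7,0],"roll": 0},{"translation": [-3.2,31.7,0],"roll": 0},{"translation": [-3.2,31.7,0],"roll": 0},{"translation": [-3.2,31.7,0],"roll": 0},{"translation": [-3.2,31.7,0],"roll": 0},{"translation": [-3.2,31.7,0],"roll": 0}]' --fingers 0.65

```text
time: 48.82
tool_pos: [0.5753, -0.3916, 0.1555]
tool_rot: [-3.139, 0.003, -0.042]
contact_force: [0.5, -0.2, 0.9]
opening: 0.0597
grip_force: 0.0
```

step_arm --commands '[{"translation": [0,0,0],"roll": 0.118},{"translation": [0,0,0],"roll": 0.118},{"translation": [0,0,0],"roll": 0.118},{"translation": [0,0,0],"roll": 0.118},{"translation": [0,0,0],"roll": 0.118},{"translation": [0,0,0],"roll": 0.118},{"translation": [0,0,0],"roll": 0.118},{"translation": [0,0,0],"roll": 0.118},{"translation": [0,0,0],"roll": 0},{"translation": [0,0,0],"roll": 0}]'

```text
time: 49.65
tool_pos: [0.5759, -0.3902, 0.156]
tool_rot: [3.141, 0.003, -0.983]
contact_force: [-1.3, 0.3, 0.3]
opening: 0.0597
grip_force: 0.0
```

```bash
python3 - <<'E'
from h import *
cal=get_calibration('wrist'); im=snap('wrist','w11.png')[:,:,::-1]; oranges(im,cal)
to(.5768,-.390,-.988)
for n in ('orange1','grey0'): print(n,[(np.round(r['at'],3).tolist(),round(r['confidence'],2)) for r in search_frame('wrist',n)])
E
```

```text
px [149.  60.] c [ 748.2 -431.3] size 40 40 ang -0.196
px [280. 201.] c [ 572.4 -384.4] size 100 36 ang -0.999
tcp [ 0.5761 -0.3903  0.1563] yaw -0.9825 t 49.7 | first move (now yaw): dx,dy mm [ 0.1 -0.8] | after roll 0.006:  [ 0.1 -0.8]
orange1 [([0.575, -0.391, 0.011], 0.6)]
grey0 [([0.495, -0.402, 0.012], 0.79), ([0.58, -0.323, 0.014], 0.78), ([0.517, -0.362, 0.011], 0.67)]
```

step_arm --commands '[{"translation": [0,-0.5,15],"roll": 0.008},{"translation": [0,0,35],"roll": 0},{"translation": [0,0,35],"roll": 0},{"translation": [0,0,35],"roll": 0},{"translation": [0,0,18],"roll": 0},{"translation": [0,0,8],"roll": 0},{"translation": [0,0,3],"roll": 0},{"translation": [0,0,0],"roll": 0},{"translation": [0,0,0],"roll": 0}]'

```text
time: 50.55
tool_pos: [0.5778, -0.3911, 0.0104]
tool_rot: [-3.141, -0.003, -0.994]
contact_force: [0.6, 0.3, -0.2]
opening: 0.0596
grip_force: 0.0
```

step_arm --commands '[{"translation": [0,0,3],"roll": 0},{"translation": [0,0,2.5],"roll": 0},{"translation": [0,0,0],"roll": 0},{"translation": [0,0,0],"roll": 0},{"translation": [0,0,0],"roll": 0},{"translation": [0,0,0],"roll": 0},{"translation": [0,0,0],"roll": 0},{"translation": [0,0,0],"roll": 0}]' --fingers 0 --grip_force 50

```text
time: 51.22
tool_pos: [0.5769, -0.3904, 0.0033]
tool_rot: [-3.141, -0.0, -0.994]
contact_force: [-1.8, 0.4, 2.9]
opening: 0.035
grip_force: 50.0
```

step_arm --commands '[{"translation": [0,0,-5],"roll": 0},{"translation": [0,0,-15],"roll": 0},{"translation": [0,0,-30],"roll": 0},{"translation": [0,0,-35],"roll": 0},{"translation": [0,0,-35],"roll": 0},{"translation": [0,0,-35],"roll": 0},{"translation": [0,0,0],"roll": -0.119},{"translation": [0,0,0],"roll": -0.119},{"translation": [0,0,0],"roll": -0.119},{"translation": [0,0,0],"roll": -0.119},{"translation": [0,0,0],"roll": -0.119},{"translation": [0,0,0],"roll": -0.119},{"translation": [0,0,0],"roll": -0.119},{"translation": [0,0,0],"roll": -0.119},{"translation": [0,0,0],"roll": 0}]'

```text
time: 52.47
tool_pos: [0.5768, -0.3901, 0.1578]
tool_rot: [-3.141, 0.0, -0.038]
contact_force: [0.4, 0.1, -0.7]
opening: 0.0354
grip_force: 50.0
```

```bash
python3 - <<'E'
from h import *
o=observe();print(o['opening'],o['grip_force'],o['contact_force'])
to(.640+.0086,.083,-.042)
E
```

```text
0.03539122710392881 49.990378618240356 [ 0.43764921  0.08003204 -0.72816949]
tcp [ 0.5768 -0.3901  0.1578] yaw -0.0379 t 52.47 | first move (now yaw): dx,dy mm [  53.8 -475.5] | after roll 0.004:  [  51.9 -475.7]
```

step_arm --commands '[{"translation": [18,-30,0],"roll": 0},{"translation": [18,-31,0],"roll": 0},{"translation": [18,-32,0],"roll": 0},{"translation": [0,-32,0],"roll": 0},{"translation": [0,-32,0],"roll": 0},{"translation": [0,-32,0],"roll": 0},{"translation": [0,-32,0],"roll": 0},{"translation": [0,-32,0],"roll": 0},{"translation": [0,-32,0],"roll": 0},{"translation": [0,-32,0],"roll": 0},{"translation": [0,-32,0],"roll": 0},{"translation": [0,-32,0],"roll": 0},{"translation": [0,-32,0],"roll": 0},{"translation": [0,-32,0],"roll": 0},{"translation": [0,-30,0],"roll": 0},{"translation": [0,0,0],"roll": 0},{"translation": [0,0,0],"roll": 0}]'

```text
time: 53.88
tool_pos: [0.6506, 0.0838, 0.158]
tool_rot: [3.142, 0.0, -0.042]
contact_force: [-0.2, -0.6, -2.3]
opening: 0.0352
grip_force: 50.0
```

```bash
python3 - <<'E'
from h import *
o=observe();print(o['opening'],o['grip_force'],o['contact_force'])
cal=get_calibration('wrist'); oranges(snap('wrist','w12.png')[:,:,::-1],cal,.166)
to(.640+.0086,.083,-.042)
E
```

```text
0.035182587409470466 49.992520809173584 [-0.2452107  -0.62993527 -2.29228322]
px [436.  44.] c [757.8   8.5] size 20 4 ang 0.211
px [280. 235.] c [667.1  83. ] size 50 35 ang -0.046
px [282. 321.] c [614.3  84.5] size 35 19 ang 1.527
tcp [0.6507 0.0823 0.158 ] yaw -0.0434 t 53.93 | first move (now yaw): dx,dy mm [-2.2 -0.6] | after roll -0.001:  [-2.2 -0.6]
```

step_arm --commands '[{"translation": [-2,0,15],"roll": 0},{"translation": [0,0,30],"roll": 0},{"translation": [0,0,30],"roll": 0},{"translation": [0,0,20],"roll": 0},{"translation": [0,0,12],"roll": 0},{"translation": [0,0,6],"roll": 0},{"translation": [0,0,0],"roll": 0},{"translation": [0,0,0],"roll": 0},{"translation": [0,0,0],"roll": 0}]'

```text
time: 54.68
tool_pos: [0.65, 0.0818, 0.0468]
tool_rot: [-3.141, -0.003, -0.043]
contact_force: [0.4, -0.0, -0.7]
opening: 0.0354
grip_force: 50.0
```

step_arm --commands '[{"translation": [0,0,2],"roll": 0},{"translation": [0,0,2],"roll": 0},{"translation": [0,0,0],"roll": 0},{"translation": [0,0,0],"roll": 0}]'

```text
time: 55.02
tool_pos: [0.6489, 0.0821, 0.0412]
tool_rot: [-3.142, -0.0, -0.042]
contact_force: [0.7, 0.4, -1.1]
opening: 0.0351
grip_force: 50.0
```

step_arm --commands '[{"translation": [0,0,2],"roll": 0},{"translation": [0,0,1],"roll": 0},{"translation": [0,0,0],"roll": 0},{"translation": [0,0,0],"roll": 0}]'

```text
time: 55.35
tool_pos: [0.6488, 0.0821, 0.0379]
tool_rot: [-3.142, 0.0, -0.042]
contact_force: [0.2, 0.5, -0.8]
opening: 0.0352
grip_force: 50.0
```

step_arm --commands '[{"translation": [0,0,0],"roll": 0},{"translation": [0,0,0],"roll": 0},{"translation": [0,0,0],"roll": 0},{"translation": [0,0,-10],"roll": 0},{"translation": [0,0,-25],"roll": 0},{"translation": [0,0,-35],"roll": 0},{"translation": [0,0,-35],"roll": 0},{"translation": [0,0,-35],"roll": 0},{"translation": [0,0,-35],"roll": 0},{"translation": [0,0,0],"roll": 0}]' --fingers 0.5

```text
time: 56.18
tool_pos: [0.6521, 0.0822, 0.2229]
tool_rot: [-3.141, -0.015, -0.042]
contact_force: [-0.2, 0.4, 0.9]
opening: 0.0463
grip_force: 0.0
```

```bash
python3 - <<'E'
from h import *
import pickle
cal=get_calibration('wrist'); im=snap('wrist','w13.png')[:,:,::-1]; pickle.dump(cal,open('w13.pkl','wb')); oranges(im,cal,.046)
for n in ('lid','orange1','soaked'): print(n,[(np.round(r['at'],3).tolist(),round(r['confidence'],2)) for r in search_frame('wrist',n)])
print(observe()['contact_force'])
to(.6103,.2493,1.142)
# lid handle by top camera is occluded maybe; red-dot and handle in wrist
g=im.max(2); print(proj(None,(.6103,.2493,.012),cal))
E
```

```text
px [279.  11.] c [832.7  75.2] size 51 23 ang 1.529
px [404.  64.] c [782.2 -51.3] size 36 7 ang 0.217
px [280. 199.] c [640.9  82.1] size 100 37 ang -0.028
lid [([0.627, 0.242, 0.01], 0.9)]
orange1 [([0.643, 0.084, 0.045], 0.91)]
soaked [([0.676, -0.127, 0.015], 0.93), ([0.56, -0.279, 0.012], 0.38)]
[-0.52863542 -0.40947773 -0.81486261]
tcp [0.6482 0.082  0.2123] yaw -0.0422 t 56.38 | first move (now yaw): dx,dy mm [ -44.9 -165.5] | after roll -1.184:  [ 136.4 -104. ]
[153.19951833 223.16131271]
```

The stack is seen: its top stone is at z = 46 mm and centre (0.641, 0.082), so all three lie in the pot. Now I fetch the lid.

step_arm --commands '[{"translation": [0,0,35],"roll": -0.118},{"translation": [0,0,35],"roll": -0.118},{"translation": [0,0,0],"roll": -0.118},{"translation": [0,0,0],"roll": -0.118},{"translation": [0,0,0],"roll": -0.119},{"translation": [0,0,0],"roll": -0.119},{"translation": [0,0,0],"roll": -0.119},{"translation": [0,0,0],"roll": -0.119},{"translation": [0,0,0],"roll": -0.119},{"translation": [0,0,0],"roll": -0.117},{"translation": [27,-20,0],"roll": 0},{"translation": [27,-21,0],"roll": 0},{"translation": [27,-21,0],"roll": 0},{"translation": [27,-21,0],"roll": 0},{"translation": [27,-21,0],"roll": 0},{"translation": [0,0,0],"roll": 0}]'

```text
time: 57.72
tool_pos: [0.6073, 0.2539, 0.1411]
tool_rot: [-3.137, 0.0, 1.147]
contact_force: [-0.6, -0.1, 0.2]
opening: 0.046
grip_force: 0.0
```

```bash
python3 - <<'E'
from h import *
to(.6103,.2493,1.142)
cal=get_calibration('wrist'); im=snap('wrist','w14.png')[:,:,::-1]
for n in ('lid','ear0'): print(n,[(np.round(r['at'],3).tolist(),round(r['confidence'],2)) for r in search_frame('wrist',n)])
c=proj(None,(.6103,.2493,.042),cal).astype(int); print(c)
m=(im.max(2)<75).astype(np.uint8); n,l,s,ce=cv2.connectedComponentsWithStats(m)
for i in range(1,n):
    if 200<s[i,4]<9000 and abs(ce[i]-c).max()<60:
        ys,xs=np.where(l==i); R=cv2.minAreaRect((rayN(np.c_[xs,ys],.042,cal)*1000).astype(np.float32)); print(s[i],R)
# red dot
b,g,r=[im[:,:,k].astype(int) for k in range(3)]; m=((r>150)&(g<80)&(b<80)).astype(np.uint8); n,l,s,ce=cv2.connectedComponentsWithStats(m)
for i in range(1,n):
    if 15<s[i,4]<500: p=ray(None,*ce[i],.012,cal); print('dot',ce[i],p, np.hypot(*(p[:2]-[.6103,.2493])),np.arctan2(p[1]-.2493,p[0]-.6103))
E
```

```text
tcp [0.6073 0.2539 0.1411] yaw 1.1472 t 57.72 | first move (now yaw): dx,dy mm [-3.   4.6] | after roll 0.005:  [-3.   4.7]
lid [([0.617, 0.256, 0.013], 0.65)]
ear0 [([0.615, 0.255, 0.014], 0.56)]
[284 211]
[278 185  16  60 809] ((609.6517944335938, 245.8287353515625), (56.065731048583984, 13.899514198303223), 65.76301574707031)
dot [286.27777778 135.77777778] [0.6384466  0.30799484 0.012     ] 0.06509466721234254 1.123649260418493
dot [332.09803922 332.07843137] [0.59752575 0.08666489 0.012     ] 0.1631360215019351 -1.6491808760121889
```

step_arm --commands '[{"translation": [-3,4.5,10],"roll": 0.004},{"translation": [0,0,30],"roll": 0},{"translation": [0,0,30],"roll": 0},{"translation": [0,0,25],"roll": 0},{"translation": [0,0,15],"roll": 0},{"translation": [0,0,8],"roll": 0},{"translation": [0,0,0],"roll": 0},{"translation": [0,0,0],"roll": 0}]'

```text
time: 58.53
tool_pos: [0.6138, 0.2424, 0.025]
tool_rot: [3.142, 0.0, 1.136]
contact_force: [-0.1, -0.0, 1.1]
opening: 0.0457
grip_force: 0.0
```

```bash
python3 - <<'E'
from h import *
to(.6103,.2493,1.142)
E
```

```text
tcp [0.6138 0.2424 0.025 ] yaw 1.1363 t 58.53 | first move (now yaw): dx,dy mm [ 4.8 -6.1] | after roll -0.006:  [ 4.8 -6.1]
```

step_arm --commands '[{"translation": [4.8,-6,0],"roll": -0.006},{"translation": [0,0,5],"roll": 0},{"translation": [0,0,3.5],"roll": 0},{"translation": [0,0,0],"roll": 0},{"translation": [0,0,0],"roll": 0}]'

```text
time: 58.95
tool_pos: [0.6098, 0.2505, 0.0166]
tool_rot: [3.142, -0.0, 1.144]
contact_force: [-0.1, -0.5, -0.2]
opening: 0.046
grip_force: 0.0
```

step_arm --commands '[{"translation": [0,0,0],"roll": 0},{"translation": [0,0,0],"roll": 0},{"translation": [0,0,0],"roll": 0},{"translation": [0,0,0],"roll": 0},{"translation": [0,0,0],"roll": 0},{"translation": [0,0,0],"roll": 0},{"translation": [0,0,0],"roll": 0},{"translation": [0,0,0],"roll": 0}]' --fingers 0 --grip_force 50

```text
time: 59.62
tool_pos: [0.61, 0.2503, 0.0166]
tool_rot: [3.141, -0.0, 1.144]
contact_force: [0.3, -0.5, 0.0]
opening: 0.0157
grip_force: 50.0
```

```bash
python3 - <<'E'
from h import *
to(.640,.084,1.142); print(observe()['opening'],observe()['grip_force'])
E
```

```text
tcp [0.61   0.2503 0.0166] yaw 1.1438 t 59.62 | first move (now yaw): dx,dy mm [-138.9   96.1] | after roll 0.002:  [-138.8   96.4]
0.015707560163316137 49.99994516372681
```

step_arm --commands '[{"translation": [0,0,-8],"roll": 0},{"translation": [0,0,-20],"roll": 0},{"translation": [0,0,-25],"roll": 0},{"translation": [0,0,-25],"roll": 0},{"translation": [0,0,-20],"roll": 0},{"translation": [0,0,-6],"roll": 0},{"translation": [-15,10,0],"roll": 0},{"translation": [-22,15,0],"roll": 0},{"translation": [-25,17,0],"roll": 0},{"translation": [-25,17,0],"roll": 0},{"translation": [-25,17,0],"roll": 0},{"translation": [-17,12.5,0],"roll": 0},{"translation": [-10,7,0],"roll": 0},{"translation": [0,0,0],"roll": 0},{"translation": [0,0,0],"roll": 0}]'

```text
time: 60.87
tool_pos: [0.6388, 0.0844, 0.1199]
tool_rot: [-3.14, -0.0, 1.143]
contact_force: [-0.2, 0.5, -2.4]
opening: 0.0156
grip_force: 50.0
```

```bash
python3 - <<'E'
from h import *
o=observe();print(o['opening'],o['grip_force'],o['contact_force']);to(.6403,.0848,1.142)
E
```

```text
0.015628089581446954 49.999253153800964 [-0.15152015  0.47661852 -2.39669009]
tcp [0.6388 0.0844 0.1199] yaw 1.1427 t 60.87 | first move (now yaw): dx,dy mm [1.  1.2] | after roll 0.001:  [1.  1.2]
```

step_arm --commands '[{"translation": [1,1,10],"roll": 0},{"translation": [0,0,12],"roll": 0},{"translation": [0,0,8],"roll": 0},{"translation": [0,0,4],"roll": 0},{"translation": [0,0,0],"roll": 0},{"translation": [0,0,0],"roll": 0},{"translation": [0,0,0],"roll": 0}]'

```text
time: 61.45
tool_pos: [0.6408, 0.085, 0.0869]
tool_rot: [3.141, -0.0, 1.144]
contact_force: [0.1, 0.5, -2.7]
opening: 0.0154
grip_force: 50.0
```

```bash
python3 - <<'E'
from h import *
o=observe();print(o['opening'],o['grip_force'],o['contact_force']);to(.6403,.0848,1.142)
E
```

```text
0.015449245223828852 49.99912083148956 [ 0.10725369  0.5015089  -2.6639836 ]
tcp [0.6408 0.085  0.0869] yaw 1.1441 t 61.45 | first move (now yaw): dx,dy mm [-0.4 -0.4] | after roll 0.002:  [-0.4 -0.4]
```

step_arm --commands '[{"translation": [0,0,4],"roll": 0},{"translation": [0,0,4],"roll": 0},{"translation": [0,0,3],"roll": 0},{"translation": [0,0,0],"roll": 0},{"translation": [0,0,0],"roll": 0}]'

```text
time: 61.87
tool_pos: [0.6413, 0.0848, 0.0766]
tool_rot: [3.14, -0.001, 1.144]
contact_force: [-0.1, 0.1, 5.4]
opening: 0.0156
grip_force: 50.0
```

step_arm --commands '[{"translation": [0,0,3],"roll": 0},{"translation": [0,0,2],"roll": 0},{"translation": [0,0,0],"roll": 0},{"translation": [0,0,0],"roll": 0}]'

```text
time: 62.2
tool_pos: [0.6413, 0.0848, 0.0721]
tool_rot: [3.139, -0.001, 1.144]
contact_force: [-0.8, 0.5, 8.2]
opening: 0.0154
grip_force: 50.0
```

step_arm --commands '[{"translation": [0,0,2],"roll": 0},{"translation": [0,0,1],"roll": 0},{"translation": [0,0,0],"roll": 0.05},{"translation": [0,0,0],"roll": 0.08},{"translation": [0,0,0],"roll": 0.08},{"translation": [0,0,0],"roll": 0.08},{"translation": [0,0,0],"roll": 0.08}]'

```text
time: 62.78
tool_pos: [0.6418, 0.0847, 0.0698]
tool_rot: [3.139, -0.003, 0.771]
contact_force: [0.0, -0.5, 9.8]
opening: 0.0157
grip_force: 50.1
```

step_arm --commands '[{"translation": [0,0,0],"roll": 0.08},{"translation": [0,0,0],"roll": 0.08},{"translation": [0,0,0],"roll": 0.08},{"translation": [0,0,0],"roll": 0.08},{"translation": [0,0,0],"roll": 0.08},{"translation": [0,0,0],"roll": 0.08},{"translation": [0,0,0],"roll": 0.06},{"translation": [0,0,0],"roll": 0.03},{"translation": [0,0,0],"roll": 0},{"translation": [0,0,0],"roll": 0}]'

```text
time: 63.62
tool_pos: [0.6419, 0.0847, 0.0698]
tool_rot: [3.14, -0.004, 0.204]
contact_force: [-0.5, 0.6, 10.5]
opening: 0.0157
grip_force: 50.1
```

step_arm --commands '[{"translation": [0,0,-2],"roll": -0.02},{"translation": [0,0,-2],"roll": 0},{"translation": [0,0,-2],"roll": 0},{"translation": [0,0,0],"roll": 0},{"translation": [0,0,0],"roll": 0}]'

```text
time: 64.03
tool_pos: [0.6419, 0.0847, 0.0753]
tool_rot: [3.141, -0.004, 0.223]
contact_force: [1.8, 0.0, 5.6]
opening: 0.016
grip_force: 50.0
```

step_arm --commands '[{"translation": [0,0,-2],"roll": 0},{"translation": [0,0,0],"roll": 0},{"translation": [0,0,0],"roll": 0}]'

```text
time: 64.28
tool_pos: [0.6418, 0.0847, 0.0761]
tool_rot: [3.141, -0.003, 0.223]
contact_force: [5.2, 0.3, 1.5]
opening: 0.0155
grip_force: 50.0
```

step_arm --commands '[{"translation": [0,0,0],"roll": 0},{"translation": [0,0,0],"roll": 0},{"translation": [0,0,0],"roll": 0},{"translation": [0,0,0],"roll": 0},{"translation": [0,0,0],"roll": 0},{"translation": [0,0,-20],"roll": 0},{"translation": [0,0,-35],"roll": 0},{"translation": [0,0,-35],"roll": 0},{"translation": [0,0,-35],"roll": 0},{"translation": [0,0,-35],"roll": 0},{"translation": [0,0,-30],"roll": 0},{"translation": [0,0,0],"roll": 0},{"translation": [0,0,0],"roll": 0}]' --fingers 0.5

```text
time: 65.37
tool_pos: [0.6412, 0.0848, 0.2678]
tool_rot: [3.141, -0.004, 0.224]
contact_force: [-0.1, -1.0, -0.2]
opening: 0.0459
grip_force: 0.0
```

```bash
python3 - <<'E'
from h import *
np.set_printoptions(precision=4,suppress=True)
o=observe();print(o['time'],o['tool_pos'],o['contact_force'],o['opening'])
cal=get_calibration('wrist'); im=snap('wrist','w15.png')[:,:,::-1]
for n in ('lid','soaked','orange1'): print(n,[(np.round(r['at'],3).tolist(),round(r['confidence'],2)) for r in search_frame('wrist',n)])
b,g,r=[im[:,:,k].astype(int) for k in range(3)]; m=((r>140)&(g<90)&(b<90)).astype(np.uint8); n,l,s,ce=cv2.connectedComponentsWithStats(m)
for i in range(1,n):
    if 8<s[i,4]<500: p=ray(None,*ce[i],.0715,cal); print('dot',s[i,4],p,np.hypot(*(p[:2]-[.64,.084])),np.arctan2(p[1]-.084,p[0]-.64))
c=proj(None,(.64,.084,.1015),cal); m=(im.max(2)<75).astype(np.uint8); n,l,s,ce=cv2.connectedComponentsWithStats(m)
for i in range(1,n):
    if 100<s[i,4]<9000 and abs(ce[i]-c).max()<40:
        ys,xs=np.where(l==i); print(s[i],cv2.minAreaRect((rayN(np.c_[xs,ys],.1015,cal)*1000).astype(np.float32)))
# plate circle
c=proj(None,(.64,.084,.0715),cal);mn=im.min(2).astype(np.float32);E=[]
for a in np.arange(0,2*np.pi,.03):
    q=np.arange(40,75,.25);u=(c[0]+q*np.cos(a)).astype(np.float32);v=(c[1]+q*np.sin(a)).astype(np.float32)
    p=cv2.remap(mn,u[None],v[None],1)[0];d=p[8:]-p[:-8];k=d.argmin()
    if d[k]<-60:E.append((u[k+4],v[k+4]))
P=rayN(E,.0715,cal)
for i in range(4):
    cc,R=fitc(P);e=abs(np.linalg.norm(P-cc,axis=1)-R);P=P[e<max(.0015,1.5*np.median(e))]
print('circle',cc,R,len(P))
E
```

```text
65.3667 [0.6412 0.0848 0.2678] [-0.057  -1.0378 -0.1797] 0.045945633113307655
lid []
soaked [([0.645, 0.085, 0.071], 0.34)]
orange1 [([0.684, 0.105, 0.073], 0.45)]
dot 43 [0.7055 0.0981 0.0715] 0.06696058082328715 0.2117306634082144
[275 201  11  18 102] ((622.0916748046875, 79.6978759765625), (20.095491409301758, 11.41455078125), 13.082418441772461)
circle [0.6413 0.084 ] 0.07406229375534433 165
```

The plate reads as at the start (radius 74.1 mm at that height), and the red dot is within 0.01 rad of its first angle. The lid is locked at its right height, so I hand in.

```bash
python3 -c "
from cell import *
print(hand_in())"
```

```text
the job is handed in; nothing more can be done
None
```

I finished the changeover and handed it in at about 65 s; no verdict came back. The soaked stone lies flat in the drip tray, all three orange stones are stacked in the pot (the lower two inferred from placement and stack height, hidden from the cameras), and the lid is back on and caught under the hooks.

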